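# Fit the mixer head and mix the specimen bottles

## Robot

A 6-joint arm with a two-finger parallel gripper is mounted at the origin on the work surface. World frame = base frame: x ahead of the robot, y to its left, z up, the work surface at z = 0. Lengths are in mm, angles in degrees, forces in N, time in s.
With the tool pointing down it reaches from about 350 to 725 mm from the base axis. Payload 4.3 kg.
Tool frame: the origin (TCP) lies on the centre line of the jaws, within the pads' length; the fingertips stand 11 mm ahead of it and the grasp point (between the pads) lies 8 mm behind it (ctrl.tcp_to_tips is the distance from the TCP to the fingertips, in mm); z points along the fingers, x is the direction in which the jaws open and shut, and the axes are right-handed (so a half turn about z gives the same grasp; the last joint's range is limited). The gripper opens to 85 mm and grips with 20 to 120 N. Pads are 22 mm wide; open, the fingers measure 114 mm over their backs; the gripper's body (76 mm by 85 mm) begins 54 mm behind the grasp point. The pads swing forward as they close: fully open they stand 13 mm farther back than shut.
Start: joints at [-70.434, 21.618, 4.641, 73.018, 0, 83.68], TCP at [251.052, -517.338, 242.329] pointing down, gripper open.
Joint ranges: [-156.06, 156.06], [-48.1, 94.91], [-58.44, 69.94], [-101.28, 121.22], [-78.64, 73.56], [-180, 180]. Speed limits (degrees/s): [147.25, 147.25, 180, 180, 180, 180].

## Interface

Orientations are given as a 3x3 rotation matrix whose columns are the frame's x, y, z axes.
In Python, from bench import ctrl, imaging, job gives the robot as it stands. The module is installed in compiled form; this text tells all that it offers.
- The arm moves only by the tool step_arm, never from a script. Its argument "series" is a list of rows, each a list of 7 numbers: the shift along the tool's x, y, z in m, then the turn, a rotation vector about the tool's x, y, z in rad, then the closure in counts, from 0 (fully open) to 255 (shut). In form: [[dx, dy, dz, ax, ay, az, claw], ...]. A call has 1 to 8 rows; each row is the pose to reach, as a shift and turn from the pose commanded when the call began, along the tool's axes at that moment; what a row does not reach only later rows make up. A row lasts 1/10 s, in which the tool goes at most 50 mm and 8.59 degrees, less where a joint would pass 70% of its speed; a pose out of reach is approached as far as the arm can. A call with a gripper value outside its range is refused whole. The fingers move at their own pace and stop on an object; "grip_force" is the grip in N (left out, the last holds). Time passes only in rows, so rows that repeat a pose let the fingers close. It gives the time, the measured TCP pose, the force and the opening at its end, in the units of the state.
- ctrl.observe(): the state, without advancing time (a new reading comes with each control period).
- imaging.get_image(name): name is "scene" or "side" or "wrist"; returns a dict with "color" (384x512x3 uint8, red, green, blue), "intrinsics" (3x3 intrinsics, pixels), "rvec" (rotation vector, rad) and "tvec" (3), from world to camera coordinates, as OpenCV has them; the wrist camera has in their place "mount" (4x4, takes a point from camera to tool coordinates, whose origin is the TCP and whose axes are the tool frame's). Camera axes: x right, y down, z forward; pixel columns grow to the right and rows downward; lengths in mm; the calibration is good to about 2 mm. The wrist camera is an equidistant fisheye: a pixel r from the principal point sees the ray r / f radians off the axis. A picture is of the moment at which its call begins: read the wrist's pose just before it. There is no depth.
- job.hand_in(): hands the job in, once; it reports no verdict.
The state is a dict: "clock": time; "joint_pos": joint angles; "qd": joint speeds; "joint_efforts": joint torques, N m; "eef_pos": TCP position; "tool_rot": TCP orientation; "contact_force": force on the tool from outside, world axes, zero at the start; "moment": the same for the moment, N m; "width": opening from 0.0 (shut) to 1.0 (fully open).
Only numpy, scipy, OpenCV 4.12 (cv2) and the standard library are available. Lean on these libraries where they do the work, as an engineer would, in place of code of your own. Each camera call takes 0.05 s, during which the arm holds its last target. There are 200 camera calls.

## Task

Fit the square-bored mixing head fully home on the square shaft of the bench mixer and leave it there. Then mix every specimen bottle that is present, one at a time in the order blue, pink, purple, grey: keep hold of the bottle and press it upright onto the middle of the head until the sprung drive is fully depressed, keep it down for two seconds, and stand it upright in the grey tray. Do not disturb the wipes box, the tape roll or the hand-rub bottle.

Things in the scene. Friction and masses are not known exactly. Their poses are not given: they have to be found in the camera images.
- mixer: Fixed small bench mixer: white housing 110 x 110 mm, 65 mm high. Origin on the mixer's vertical axis at the table; x and y along the housing's sides, z up. The sprung drive stands in the middle of its top.
- collar (a point): On the mixer's axis, centre of the flat top of the sprung drive's round dark collar (48 mm across), 77 mm above the table. It rides with the drive. On it stands an upright square aluminium shaft 16 x 16 mm, sides parallel to the housing, rising 22 mm above the collar (its last 4 mm stepped in to 12 x 12 mm).
- drive (a joint): How far the mixer's sprung drive (collar, shaft and all on it) is pushed down, m: 0 up, 0.010 fully depressed (end stop). It begins to move at about 6 N and is fully down at about 14 N (including the weight on it); springs back when let go. A head plus a standing bottle does not push it down.
- head_center (a point): Centre (18 mm above its underside) of the loose mixing head: teal block 56 x 56 x 36 mm high, flat black rubber top, 0.18 kg, right way up. x, y along its sides, z up. Central square bore 18.5 mm wide, 26 mm deep, bevelled mouth, in its underside, sides parallel to the block's. Home, its underside rests on the collar, this point 95 and the top 113 mm above the table. Any quarter turn fits.
- mat: Fixed flat pale blue mat 240 x 240 mm, 3 mm thick, on which the unmixed bottles stand at the start. Origin at the centre of its underside.
- tray: Fixed light grey open tray, 210 x 210 mm outside, walls 4 mm thick and 22 mm high, flat floor 4 mm above the table. Origin at the centre of its underside; x, y along its sides. Empty at the start.
- wipes: Bystander: white wipes box 80 x 120 x 55 mm with a blue flap. Origin under its centre.
- tape: Bystander: roll of paper tape lying flat, 90 mm across, 24 mm high. Origin under its centre.
- handrub: Bystander: hand-rub bottle, 64 mm across, 150 mm high. Origin under its centre.
- blue_center (a point): Centre (half-way up, 40 mm above its underside) of the closed specimen bottle with the bright blue screw cap and stripe: squat and upright, 80 mm high, round; white weighted base 52 mm across and 20 mm high, clear wall 51 mm across above it, cap 53 mm across from 56 to 80 mm; 0.11 to 0.22 kg; z is its long axis, up. May be absent.
- pink_center (a point): Centre (half-way up, 40 mm above its underside) of the closed specimen bottle with the pink screw cap and stripe: squat and upright, 80 mm high, round; white weighted base 52 mm across and 20 mm high, clear wall 51 mm across above it, cap 53 mm across from 56 to 80 mm; 0.11 to 0.22 kg; z is its long axis, up. May be absent.
- purple_center (a point): Centre (half-way up, 40 mm above its underside) of the closed specimen bottle with the purple screw cap and stripe: squat and upright, 80 mm high, round; white weighted base 52 mm across and 20 mm high, clear wall 51 mm across above it, cap 53 mm across from 56 to 80 mm; 0.11 to 0.22 kg; z is its long axis, up. May be absent.
- grey_center (a point): Centre (half-way up, 40 mm above its underside) of the closed specimen bottle with the dark grey screw cap and stripe: squat and upright, 80 mm high, round; white weighted base 52 mm across and 20 mm high, clear wall 51 mm across above it, cap 53 mm across from 56 to 80 mm; 0.11 to 0.22 kg; z is its long axis, up. May be absent.

How it is judged:
By the outcome, as a careful person would: the job done as asked, in the order asked, and still so for the second after the job is handed in, with the robot touching nothing.
Of blue, pink, purple, grey only 3 to 4 are there at a start; the rules pass over those that are not, and their reading is None.
At some moment in a run one of blue, pink, purple, grey may be knocked a few centimetres aside while the robot is not near it.
It also fails if it takes over 210 s, if anything falls off the work surface, if the arm or the gripper's body presses on something with over 40 N, if the wrist force passes 120 N, or if a joint passes its speed limit or range.

## Working session

There is one attempt and no reset: what is moved stays moved. The work goes in short steps, Python scripts to look and compute and a tool call to move; the robot and the scene stay as the last step left them, time stands still between calls to the robot, and variables do not carry over. Pictures are saved under pics/ and viewed, about 12 in all and at most 16, crops included, and the job is handed in when it is done.

Besides the shell and the picture viewer there is one more tool, called after "Call:" as name(argument=value, ...), one argument or row to a line, values as JSON. step_arm: Moves the arm, as the interface text tells. Its arguments: {"type":"object","properties":{"series":{"type":"array"},"grip_force":{"type":"number"}},"required":["series"]}

```bash
mkdir -p pics; cat > h.py <<'E'
import numpy as np, cv2
from bench import ctrl, imaging, job
def save(n,name):
    d=imaging.get_image(n); cv2.imwrite(f'pics/{name}.png',d['color'][:,:,::-1]); np.save(f'pics/{name}.npy',d,allow_pickle=True); return d
def pix2z(d,u,v,z):
    R,_=cv2.Rodrigues(np.array(d['rvec'],float)); t=np.array(d['tvec'],float).ravel()
    r=R.T@(np.linalg.inv(d['intrinsics'])@[u,v,1]); c=-R.T@t
    return c+r*(z-c[2])/r[2]
def proj(d,p):
    return cv2.projectPoints(np.array(p,float).reshape(-1,3),np.array(d['rvec'],float),np.array(d['tvec'],float),np.array(d['intrinsics'],float),None)[0].reshape(-1,2)
def wpix(d,s,u,v,z):
    K=d['intrinsics'];M=np.array(d['mount']);x=(u-K[0][2])/K[0][0];y=(v-K[1][2])/K[1][1];r=np.hypot(x,y)
    ray=np.array([x/r*np.sin(r),y/r*np.sin(r),np.cos(r)]) if r>1e-9 else np.array([0,0,1.])
    R=np.array(s['tool_rot']);c=R@M[:3,3]+s['eef_pos'];w=R@M[:3,:3]@ray
    return c+w*(z-c[2])/w[2]
E
python3 - <<'E'
from h import *
s=ctrl.observe();print(s, ctrl.tcp_to_tips)
a=save('scene','a');b=save('side','b');c=save('wrist','c')
for d in(a,b):
  R,_=cv2.Rodrigues(np.array(d['rvec'],float));print(-R.T@np.array(d['tvec']).ravel(),R[2],d['intrinsics'])
print(c['intrinsics'],c['mount'])
A=np.hstack([a['color'],b['color']])
for n,d in(('a2',a),('b2',b)): cv2.imwrite(f'pics/{n}.png',cv2.resize(d['color'][:,:,::-1],(800,600),interpolation=cv2.INTER_CUBIC))
E
```

```text
{'clock': 0.0, 'joint_pos': array([-7.04345439e+01,  2.16610812e+01,  4.56089603e+00,  7.30178405e+01,
       -8.36162999e-04,  8.36792675e+01]), 'qd': array([ 0.04547578, -0.031696  , -0.0770721 , -0.02485335,  0.02656164,
       -0.01214083]), 'joint_efforts': array([ 1.67030976e-04, -4.63604271e+01,  2.69875699e+01,  2.08137167e-02,
        6.88840532e-05,  1.84993439e-05]), 'eef_pos': array([ 250.81088264, -516.69699313,  241.35521305]), 'tool_rot': array([[ 4.36584227e-01, -8.99663114e-01, -7.03589479e-04],
       [-8.99661055e-01, -4.36584742e-01,  1.93610619e-03],
       [-2.04901975e-03, -2.12281371e-04, -9.99997878e-01]]), 'contact_force': array([-0.00320215,  0.17881844,  0.63872065]), 'moment': array([-0.0412683 ,  0.01267944,  0.00727068]), 'width': 1.0009017244198142} 11.0
[ 925.60531952 -503.15166134  961.38616614] [-0.29257195  0.46051439 -0.83805021] [[374.03372003   0.         249.84938787]
 [  0.         374.03372003 189.55516398]
 [  0.           0.           1.        ]]
[  42.9725094   896.80663688 1000.41200817] [ 0.40187778 -0.63665698 -0.65815055] [[472.39508168   0.         254.9668452 ]
 [  0.         472.39508168 198.62709569]
 [  0.           0.           1.        ]]
[[297.31863964   0.         250.89545645]
 [  0.         297.31863964 190.1314084 ]
 [  0.           0.           1.        ]] [[ 9.99999896e-01 -8.71037034e-05  4.48654346e-04 -7.53347050e-01]
 [-5.53848104e-05  9.51339811e-01  3.08143734e-01 -7.88606184e+01]
 [-4.53663201e-04 -3.08143726e-01  9.51339707e-01 -1.32165675e+02]
 [ 0.00000000e+00  0.00000000e+00  0.00000000e+00  1.00000000e+00]]
```

View pics/a2.png

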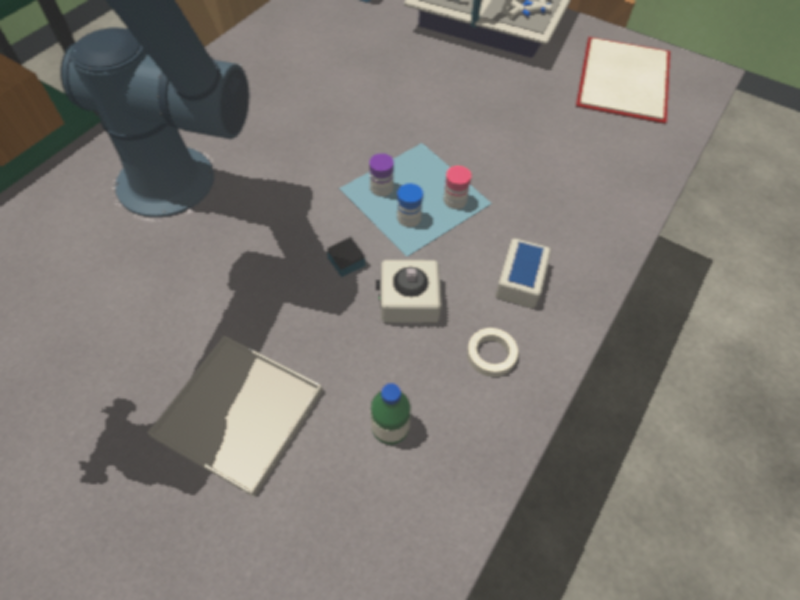

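View pics/b2.png

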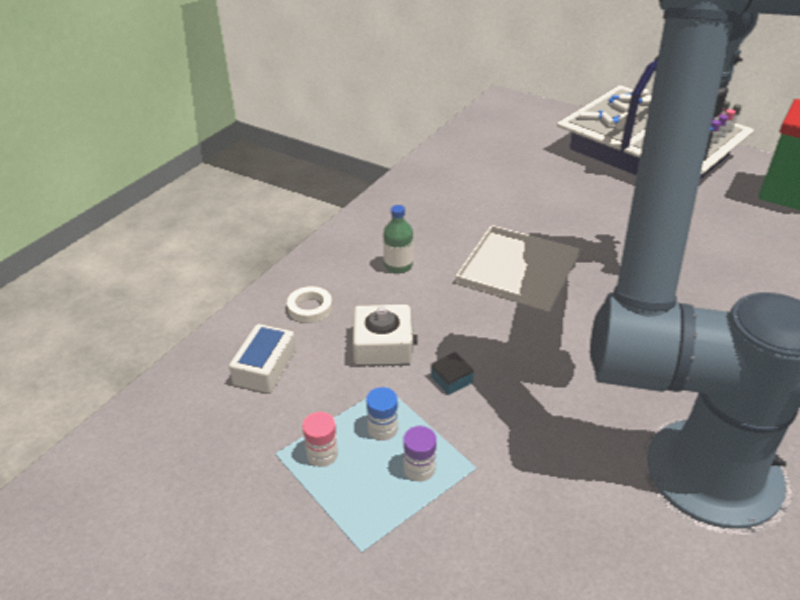

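The scene view (800x600) shows blue (410,193), pink (458,175), purple (381,163) on the mat, no grey; head (347,250), mixer shaft (411,278), tray centre around (237,412). The side view agrees: three bottles, no grey. Next, an enlarged crop.

```bash
python3 - <<'E'
from h import *
a=np.load('pics/a.npy',allow_pickle=True).item();b=np.load('pics/b.npy',allow_pickle=True).item()
ca=a['color'][90:220,200:330];cb=b['color'][185:315,170:320]
# 5x / 4.5
im=np.hstack([cv2.resize(ca,None,fx=3,fy=4,interpolation=2)[:0] for _ in []]) if 0 else None
A=cv2.resize(ca,(390,390),interpolation=cv2.INTER_CUBIC);B=cv2.resize(cb[:,:],(450,390),interpolation=cv2.INTER_CUBIC)
A=cv2.resize(a['color'][155:210,205:285],(800,550),interpolation=cv2.INTER_CUBIC)
B=cv2.resize(b['color'][190:255,222:308],(794,600),interpolation=cv2.INTER_CUBIC)
cv2.imwrite('pics/ca.png',A[:,:,::-1]);cv2.imwrite('pics/cb.png',B[:,:,::-1])
k=512/800
f=lambda d,l,z:[print(n,pix2z(d,u*k,v*k,z).round(1)) for n,u,v in l]
f(a,[('blue',410,191),('pink',458,174),('purple',381,162)],83);f(b,[('blue',382,396),('pink',320,422),('purple',420,436)],83)
f(a,[('head',347,250)],36);f(b,[('head',452,365)],36)
f(a,[('tray',225,337),('',321,386),('',254,492),('',150,433)],22);f(b,[('tray',495,228),('',580,248),('',549,306),('',457,276)],22)
f(a,[('shaft',411,272)],99);f(b,[('shaft',382,311)],99)
f(a,[('wipes',525,263)],55);f(a,[('rub',391,390)],150)
E
```

```text
blue [511.3 214.5  83. ]
pink [568.4 310.9  83. ]
purple [416.4 250.   83. ]
blue [512.  207.9  83. ]
pink [566.9 307.2  83. ]
purple [414.8 247.9  83. ]
head [470.4  48.6  36. ]
head [468.   41.9  36. ]
tray [ 395.9 -229.9   22. ]
 [ 600.3 -210.    22. ]
 [ 622.3 -412.5   22. ]
 [ 416.4 -434.6   22. ]
tray [ 602.3 -410.2   22. ]
 [ 406.6 -438.    22. ]
 [ 387.1 -219.2   22. ]
 [ 592.5 -208.6   22. ]
shaft [626.7  35.1  99. ]
shaft [618.4  42.2  99. ]
wipes [782.5 203.4  55. ]
rub [ 735.7 -196.8  150. ]
```

View pics/ca.png

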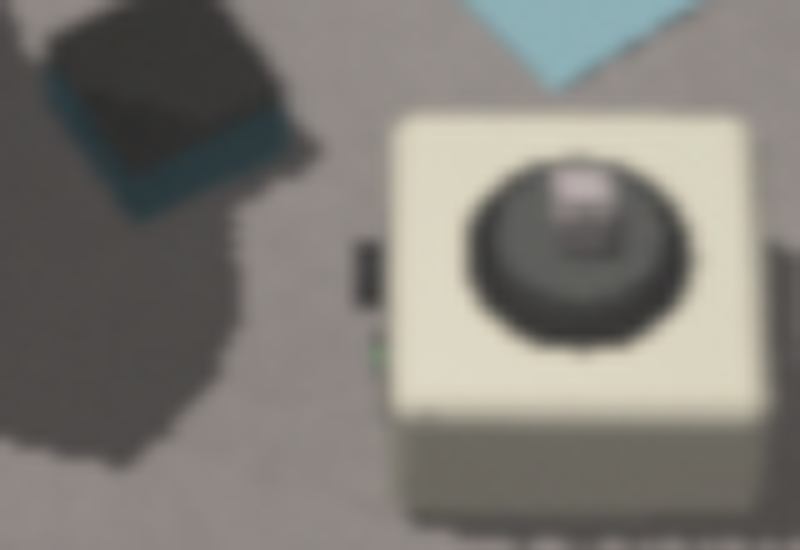

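View pics/cb.png

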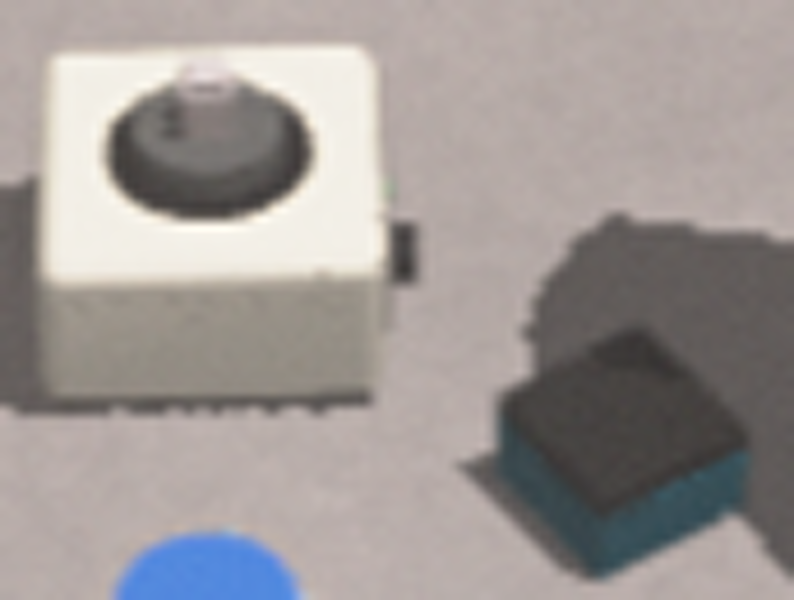

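```bash
python3 - <<'E'
from h import *
a=np.load('pics/a.npy',allow_pickle=True).item();b=np.load('pics/b.npy',allow_pickle=True).item()
fa=lambda U,V,z:pix2z(a,205+(U+.5)/10-.5,155+(V+.5)/10-.5,z)[:2]
fb=lambda U,V,z:pix2z(b,222+(U+.5)/9.233-.5,190+(V+.5)/9.233-.5,z)[:2]
def quad(n,f,L,z):
    P=np.array([f(*p,z) for p in L]);e=np.roll(P,-1,0)-P
    print(n,P.round(1).tolist(),'c',P.mean(0).round(1),'len',np.hypot(*e.T).round(1),'ang',(np.degrees(np.arctan2(e[:,1],e[:,0]))%90).round(1))
quad('Ha',fa,[(392,112),(750,112),(768,418),(392,418)],65)
quad('Hb',fb,[(52,50),(375,48),(388,278),(42,282)],65)
quad('hb',fb,[(500,402),(640,328),(748,440),(602,512)],36)
print('ha',[fa(*p,36) for p in[(45,72),(135,178),(283,100)]])
print('shaft',fa(584,184,99),fb(207,75,99))
E
```

```text
Ha [[550.8, 49.9], [639.5, 109.7], [699.3, 20.0], [611.0, -39.3]] c [625.2  35.1] len [106.9 107.8 106.4 107.6] ang [34.  33.7 33.9 34. ]
Hb [[695.2, 21.4], [604.9, -34.6], [544.8, 56.9], [635.5, 114.2]] c [620.1  39.5] len [106.3 109.4 107.3 110.3] ang [31.8 33.3 32.3 32.8]
hb [[502.1, 60.4], [480.7, 9.0], [429.0, 34.9], [452.6, 84.7]] c [466.1  47.3] len [55.6 57.9 55.1 55.2] ang [67.4 63.4 64.6 63.8]
ha [array([440.99362277,  20.54739832]), array([487.91137174,   3.46386484]), array([508.2713754 ,  52.85459032])]
shaft [624.38079791  38.30216498] [622.91281088  37.86627783]
```

Call:
step_arm(
  series=[
    [-0.026,-0.028,0,0,0,-0.14,0],
    [-0.051,-0.055,0,0,0,-0.28,0],
    [-0.077,-0.083,0,0,0,-0.42,0],
    [-0.103,-0.11,0,0,0,-0.56,0],
    [-0.128,-0.138,0,0,0,-0.7,0],
    [-0.154,-0.166,0,0,0,-0.84,0],
    [-0.179,-0.193,0,0,0,-0.98,0],
    [-0.205,-0.221,0,0,0,-1.125,0],
  ],
)

```text
clock: 0.95
eef_pos: [360.5, -234.9, 242.1]
tool_rot: [[1.0, 0.011, -0.0], [0.011, -1.0, 0.0], [-0.0, -0.0, -1.0]]
contact_force: [0.3, -0.4, -0.2]
width: 1.001
```

Call:
step_arm(
  series=[
    [0.014,-0.035,0.005,0,0,-0.14,0],
    [0.027,-0.07,0.01,0,0,-0.28,0],
    [0.041,-0.105,0.015,0,0,-0.42,0],
    [0.055,-0.14,0.02,0,0,-0.56,0],
    [0.068,-0.175,0.025,0,0,-0.7,0],
    [0.082,-0.21,0.03,0,0,-0.84,0],
    [0.096,-0.245,0.035,0,0,-0.98,0],
    [0.109,-0.281,0.04,0,0,-1.125,0],
  ],
)

```text
clock: 1.75
eef_pos: [467.9, 46.8, 201.9]
tool_rot: [[0.42, 0.907, -0.0], [0.907, -0.42, -0.0], [-0.0, 0.0, -1.0]]
contact_force: [-0.3, -0.5, -0.3]
width: 0.997
```

Call:
step_arm(
  series=[
    [0,0,0,0,0,0,0],
    [0,0,0,0,0,0,0],
    [0,0,0,0,0,0,0],
  ],
)

```text
clock: 2.05
eef_pos: [467.3, 44.5, 202.2]
tool_rot: [[0.427, 0.904, -0.001], [0.904, -0.427, -0.001], [-0.001, -0.0, -1.0]]
contact_force: [0.3, 0.2, 0.6]
width: 0.997
```

```bash
cat >> h.py <<'E'
def yaw(s): return np.degrees(np.arctan2(s['tool_rot'][1][0],s['tool_rot'][0][0]))
def delta(p,y,s=None):
    "shift (mm) in tool axes and rotvec (rad) to world TCP p, tool down with x at yaw y"
    s=s or ctrl.observe();R=np.array(s['tool_rot']);c,n=np.cos(np.radians(y)),np.sin(np.radians(y))
    T=np.array([[c,n,0],[n,-c,0],[0,0,-1]]);d=R.T@(np.array(p)-s['eef_pos']);r=cv2.Rodrigues(R.T@T)[0].ravel()
    print('at',np.round(s['eef_pos'],1),'yaw',round(yaw(s),1),'j6',round(s['joint_pos'][5],1),'F',np.round(s['contact_force'],1),'w',round(s['width'],2),'t',s['clock']);print('d mm',d.round(1),'|',round(np.linalg.norm(d)),'rv',r.round(3))
def zoom(d,u0,v0,u1,v1,k,name): cv2.imwrite(f'pics/{name}.png',cv2.resize(d['color'][v0:v1,u0:u1,::-1],None,fx=k,fy=k,interpolation=cv2.INTER_CUBIC))
E
python3 - <<'E'
from h import *
s=ctrl.observe();d=save('wrist','w1');np.save('pics/w1s.npy',s,allow_pickle=True);delta([469,45,200],65,s)
zoom(d,0,0,512,384,1.5625,'w1z')
E
```

```text
at [467.3  44.5 202.2] yaw 64.7 j6 23.0 F [0.3 0.2 0.6] w 1.0 t 2.05
d mm [1.2 1.3 2.2] | 3 rv [-0.     0.001 -0.005]
```

View pics/w1z.png

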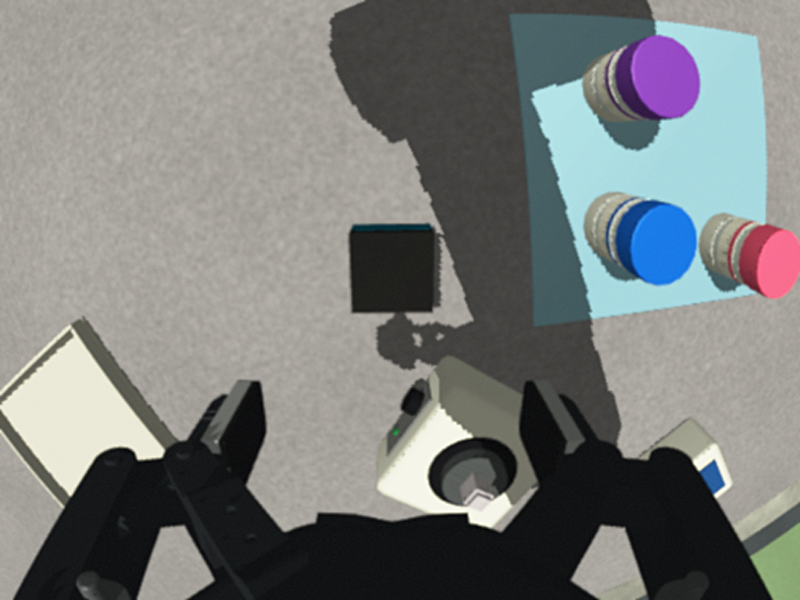

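The wrist view shows the head's top at corners (351,231),(433,230),(433,312),(352,312), almost square to the jaws. Cap centres: blue ~(663,242), pink ~(773,262), purple ~(665,78).

```bash
python3 - <<'E'
from h import *
d=np.load('pics/w1.npy',allow_pickle=True).item();s=np.load('pics/w1s.npy',allow_pickle=True).item()
f=lambda U,V,z:wpix(d,s,(U+.5)/1.5625-.5,(V+.5)/1.5625-.5,z)[:2]
P=np.array([f(*p,36) for p in[(351,231),(433,230),(433,312),(352,312)]]);e=np.roll(P,-1,0)-P
print(P.round(1),P.mean(0),np.hypot(*e.T),np.degrees(np.arctan2(e[:,1],e[:,0]))%90)
for n,U,V in[('blue',663,242),('pink',773,262),('purple',665,78)]:print(n,f(U,V,83))
print('shaft',f(477,498,99))
c=P.mean(0);delta([*c,20],(np.degrees(np.arctan2(e[0,1],e[0,0]))),None)
E
```

```text
[[430.2  32.5]
 [452.4  81. ]
 [504.2  58.1]
 [480.6   7.9]] [466.87009869  44.88172084] [53.39606099 56.6437638  55.42785435 55.97976907] [65.42840875 66.08701047 64.72839    64.0193416 ]
blue [508.03410107 210.9991256 ]
pink [562.04069323 303.74893073]
purple [414.27743038 249.11989477]
shaft [618.21125217  37.00210896]
at [467.4  44.3 202.4] yaw 64.7 j6 23.0 F [ 0.3 -0.1  0.1] w 1.0 t 2.1
d mm [  0.4  -0.7 182.4] | 182 rv [ 0.     0.    -0.013]
```

Call:
step_arm(
  series=[
    [0,0,0.04,0,0,-0.005,0],
    [0,0,0.08,0,0,-0.005,0],
    [0,0,0.12,0,0,-0.005,0],
    [0,0,0.155,0,0,-0.005,0],
    [0,0,0.175,0,0,-0.005,0],
    [0,0,0.184,0,0,-0.005,0],
    [0,0,0.184,0,0,-0.005,0],
  ],
  grip_force=50,
)

```text
clock: 2.8
eef_pos: [466.8, 44.4, 17.6]
tool_rot: [[0.423, 0.906, -0.002], [0.906, -0.423, -0.0], [-0.001, -0.002, -1.0]]
contact_force: [-0.4, -0.7, 0.4]
width: 1.001
```

Call:
step_arm(
  series=[
    [0,0,0,0,0,0,255],
    [0,0,0,0,0,0,255],
    [0,0,0,0,0,0,255],
    [0,0,0,0,0,0,255],
    [0,0,0,0,0,0,255],
    [0,0,0,0,0,0,255],
    [0,0,0,0,0,0,255],
    [0,0,0,0,0,0,255],
  ],
)

```text
clock: 3.6
eef_pos: [469.3, 44.9, 19.9]
tool_rot: [[0.421, 0.907, 0.003], [0.907, -0.421, -0.001], [0.001, 0.003, -1.0]]
contact_force: [-0.1, -2.1, 6.6]
width: 0.642
```

Call:
step_arm(
  series=[
    [0,0,-0.04,0,0,0,255],
    [0,0,-0.08,0,0,0,255],
    [0,0,-0.12,0,0,0,255],
    [0,0,-0.16,0,0,0,255],
    [0,0,-0.18,0,0,0,255],
    [0,0,-0.18,0,0,0,255],
    [0,0,-0.18,0,0,0,255],
  ],
)

```text
clock: 4.3
eef_pos: [467.6, 45.3, 198.1]
tool_rot: [[0.421, 0.907, 0.001], [0.907, -0.421, -0.0], [0.0, 0.001, -1.0]]
contact_force: [-0.0, 0.8, -2.6]
width: 0.65
```

```bash
python3 - <<'E'
from h import *
delta([623,38,198],33.2)
E
```

```text
at [467.6  45.3 198.1] yaw 65.1 j6 22.7 F [-0.   0.8 -2.6] w 0.65 t 4.3
d mm [ 58.8 144.    0.2] | 156 rv [ 0.    -0.     0.557]
```

Call:
step_arm(
  series=[
    [0.002,0.03,0,0,0,0.07,255],
    [0.003,0.06,0,0,0,0.14,255],
    [0.005,0.09,0,0,0,0.21,255],
    [0.006,0.12,0,0,0,0.28,255],
    [0.008,0.15,0,0,0,0.35,255],
    [0.009,0.18,0,0,0,0.42,255],
    [0.011,0.205,0,0,0,0.49,255],
    [0.012,0.22,0,0,0,0.557,255],
  ],
)

```text
clock: 5.1
eef_pos: [672.5, -37.2, 194.5]
tool_rot: [[0.839, 0.544, -0.004], [0.544, -0.839, 0.001], [-0.003, -0.003, -1.0]]
contact_force: [0.4, -0.0, -0.8]
width: 0.647
```

Call:
step_arm(
  series=[
    [0,0,0,0,0,0,255],
    [0,0,0,0,0,0,255],
    [0,0,0,0,0,0,255],
    [0,0,0,0,0,0,255],
  ],
)

```text
clock: 5.5
eef_pos: [671.3, -36.0, 198.1]
tool_rot: [[0.836, 0.548, -0.001], [0.548, -0.836, 0.0], [-0.001, -0.001, -1.0]]
contact_force: [0.5, 0.5, -1.6]
width: 0.645
```

```bash
python3 - <<'E'
from h import *
s=ctrl.observe();d=save('wrist','w2');np.save('pics/w2s.npy',s,allow_pickle=True);delta([623,38,198],33.2,s)
zoom(d,100,60,400,285,2.66667,'w2z')
E
```

```text
at [671.3 -36.  198.1] yaw 33.2 j6 48.3 F [ 0.5  0.5 -1.6] w 0.64 t 5.5
d mm [  0.2 -88.4   0.2] | 88 rv [-0.001  0.001  0.001]
```

View pics/w2z.png

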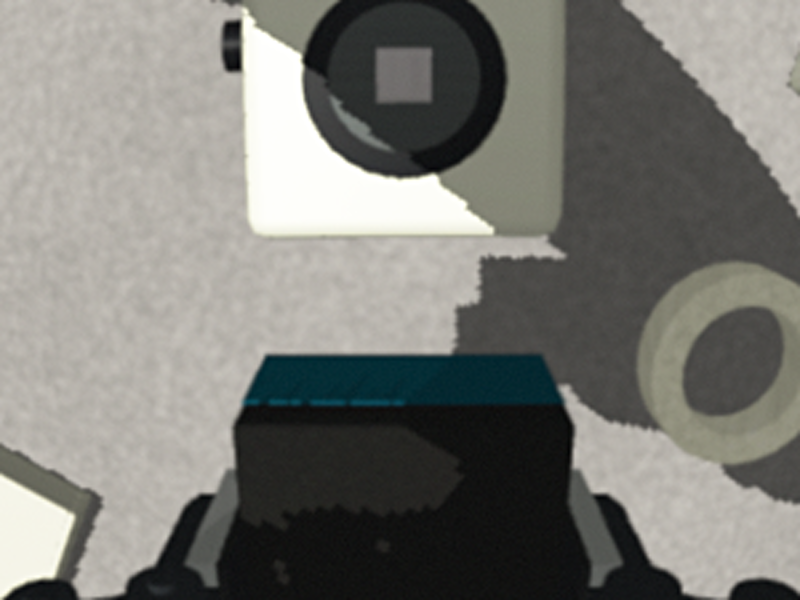

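The shaft top is at (404,75) in the crop, and the housing edge (row 236) is parallel to the head's edge (row 355). Both look aligned in yaw.

```bash
python3 - <<'E'
from h import *
d=np.load('pics/w2.npy',allow_pickle=True).item();s=np.load('pics/w2s.npy',allow_pickle=True).item()
R=np.array(s['tool_rot'])
def f(U,V,z):
    w=wpix(d,s,100+(U+.5)/2.66667-.5,60+(V+.5)/2.66667-.5,z);return (R.T@(w-s['eef_pos'])).round(1),w.round(1)
print('shaft',f(404,74.5,99)); print([f(*p,95)[0] for p in[(376,47),(432,47),(432,102),(376,102)]])
for dz in(0,-2,2):
  print(dz,[f(U,355,180+dz)[0] for U in(268,542)],[f(U,V,216+dz)[0] for U,V in((243,406),(560,406))])
print('edge',[f(U,236,65)[0] for U in(262,550)])
E
```

```text
shaft (array([  0.2, -87. ,  99.2]), array([623.7,  36.8,  99. ]))
[array([ -8. , -95.3, 103.2]), array([  8.3, -95.3, 103.2]), array([  8.3, -79. , 103.2]), array([ -8. , -79. , 103.2])]
0 [array([-27.4, -29.5,  18.2]), array([ 27.9, -29.5,  18.1])] [array([-25.4, -33.1, -17.8]), array([ 24.6, -33.1, -17.9])]
-2 [array([-27.7, -28.8,  20.2]), array([ 28.3, -28.9,  20.1])] [array([-25.8, -32.3, -15.8]), array([ 25.1, -32.3, -15.9])]
2 [array([-27. , -30.2,  16.2]), array([ 27.6, -30.2,  16.1])] [array([-24.9, -33.9, -19.8]), array([ 24.2, -33.9, -19.9])]
edge [array([-48.4, -33.9, 133.2]), array([ 50.2, -34. , 133.1])]
```

Call:
step_arm(
  series=[
    [0,-0.03,0,0,0,0,255],
    [0,-0.06,0,0,0,0,255],
    [0,-0.086,0,0,0,0,255],
    [0,-0.086,0.03,0,0,0,255],
    [0,-0.086,0.06,0,0,0,255],
    [0,-0.086,0.073,0,0,0,255],
    [0,-0.086,0.073,0,0,0,255],
    [0,-0.086,0.073,0,0,0,255],
  ],
)

```text
clock: 6.35
eef_pos: [625.5, 35.3, 126.2]
tool_rot: [[0.837, 0.547, 0.001], [0.547, -0.837, -0.0], [0.001, 0.001, -1.0]]
contact_force: [0.7, -0.3, -1.8]
width: 0.645
```

```bash
python3 - <<'E'
from h import *
delta([623.7-.548*-1.3,36.8-.837*1.3,95],33.2)
E
```

```text
at [625.5  35.3 126.2] yaw 33.2 j6 54.3 F [ 0.7 -0.3 -1.8] w 0.65 t 6.35
d mm [-0.7 -1.  31.2] | 31 rv [ 0.001 -0.001 -0.001]
```

Call:
step_arm(
  series=[
    [-0.0007,-0.001,0.005,0,0,0,255],
    [-0.0007,-0.001,0.01,0,0,0,255],
    [-0.0007,-0.001,0.014,0,0,0,255],
    [-0.0007,-0.001,0.018,0,0,0,255],
    [-0.0007,-0.001,0.018,0,0,0,255],
  ],
)

```text
clock: 6.85
eef_pos: [623.6, 35.9, 106.5]
tool_rot: [[0.837, 0.547, -0.001], [0.547, -0.837, -0.0], [-0.001, -0.001, -1.0]]
contact_force: [-1.6, -0.5, -2.0]
width: 0.641
```

Call:
step_arm(
  series=[
    [0,0,0.004,0,0,0,255],
    [0,0,0.007,0,0,0,255],
    [0,0,0.007,0,0,0,255],
  ],
)

```text
clock: 7.15
eef_pos: [623.7, 35.9, 99.7]
tool_rot: [[0.837, 0.547, -0.001], [0.547, -0.837, -0.0], [-0.001, -0.0, -1.0]]
contact_force: [0.4, 1.2, -1.8]
width: 0.645
```

Call:
step_arm(
  series=[
    [0,0,0.002,0,0,0,255],
    [0,0,0.004,0,0,0,255],
    [0,0,0.0045,0,0,0,255],
    [0,0,0.0045,0,0,0,255],
  ],
)

```text
clock: 7.55
eef_pos: [624.3, 35.9, 96.5]
tool_rot: [[0.837, 0.547, 0.001], [0.547, -0.837, -0.0], [0.001, 0.001, -1.0]]
contact_force: [-1.4, 0.8, 2.6]
width: 0.644
```

Call:
step_arm(
  series=[
    [0,0,0.002,0,0,0,255],
    [0,0,0.003,0,0,0,255],
    [0,0,0.003,0,0,0,255],
  ],
)

```text
clock: 7.85
eef_pos: [624.3, 35.9, 93.2]
tool_rot: [[0.837, 0.547, 0.001], [0.547, -0.837, -0.0], [0.001, 0.001, -1.0]]
contact_force: [-2.1, 0.4, 5.3]
width: 0.648
```

Call:
step_arm(
  series=[
    [0,0,-0.002,0,0,0,255],
    [0,0,-0.002,0,0,0,0],
    [0,0,-0.002,0,0,0,0],
    [0,0,-0.002,0,0,0,0],
    [0,0,-0.002,0,0,0,0],
    [0,0,-0.03,0,0,0,0],
    [0,0,-0.07,0,0,0,0],
    [0,0,-0.105,0,0,0,0],
  ],
)

```text
clock: 8.65
eef_pos: [623.7, 35.9, 198.8]
tool_rot: [[0.837, 0.547, -0.001], [0.547, -0.837, -0.0], [-0.001, -0.0, -1.0]]
contact_force: [0.4, 0.4, -0.3]
width: 1.003
```

Call:
step_arm(
  series=[
    [0,0.03,0,0,0,0,0],
    [0,0.06,0,0,0,0,0],
    [0,0.085,0,0,0,0,0],
    [0,0.085,0,0,0,0,0],
    [0,0.085,0,0,0,0,0],
  ],
)

```text
clock: 9.15
eef_pos: [670.5, -35.6, 197.2]
tool_rot: [[0.837, 0.546, -0.001], [0.546, -0.837, 0.0], [-0.0, -0.001, -1.0]]
contact_force: [-0.1, 0.2, 0.3]
width: 0.997
```

```bash
python3 - <<'E'
from h import *
s=ctrl.observe();d=save('wrist','w3');np.save('pics/w3s.npy',s,allow_pickle=True);delta([508.5,210,198],33.2,s)
A=cv2.resize(d['color'][30:254,100:400],(600,448),interpolation=2)
zoom(d,100,30,400,254,2,'w3z')
b=save('side','b3');B=cv2.resize(b['color'][180:236,215:290],None,fx=5,fy=5,interpolation=2)
im=np.zeros((600,800,3),np.uint8);im[:448,:600]=A;h=min(280,600);im[320:600,425:800]=B;cv2.imwrite('pics/w3z.png',im[:,:,::-1])
E
```

```text
at [670.5 -35.6 197.2] yaw 33.1 j6 48.4 F [-0.1  0.2  0.3] w 1.0 t 9.15
d mm [  -1.5 -294.2   -0.6] | 294 rv [-0.001  0.    -0.001]
```

View pics/w3z.png

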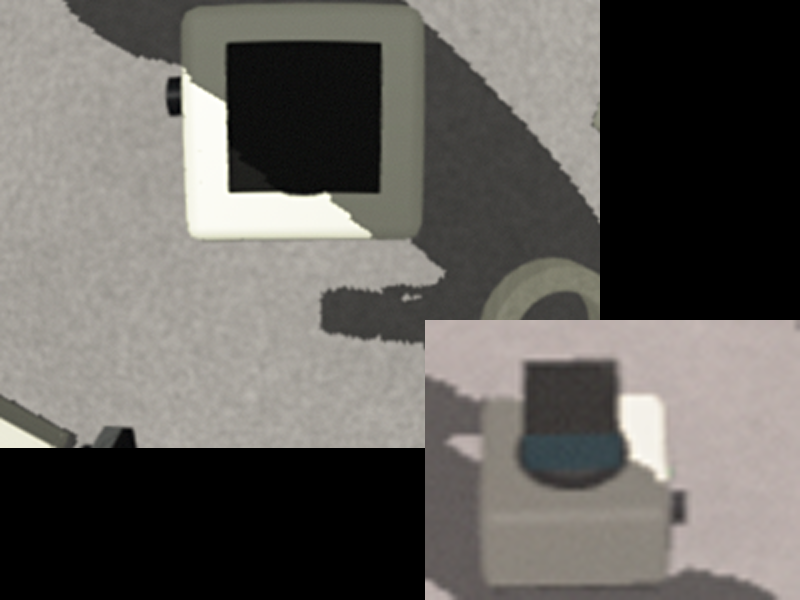

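Head is down on the collar, level and square (crop corners (226,42)–(381,192)); no gap is visible in the side crop. On to blue.

Call:
step_arm(
  series=[
    [0,-0.037,0,0,0,0,0],
    [0,-0.074,0,0,0,0,0],
    [0,-0.111,0,0,0,0,0],
    [-0.001,-0.148,0,0,0,0,0],
    [-0.001,-0.185,0,0,0,0,0],
    [-0.001,-0.222,0,0,0,0,0],
    [-0.001,-0.259,-0.01,0,0,0,0],
    [-0.001,-0.294,-0.02,0,0,0,0],
  ],
  grip_force=80,
)

```text
clock: 10.05
eef_pos: [506.4, 212.1, 217.9]
tool_rot: [[0.836, 0.549, -0.001], [0.549, -0.836, -0.0], [-0.001, -0.001, -1.0]]
contact_force: [0.4, 0.3, -0.0]
width: 1.001
```

Call:
step_arm(
  series=[
    [0,0,0,0,0,0,0],
    [0,0,0,0,0,0,0],
    [0,0,0,0,0,0,0],
  ],
)

```text
clock: 10.35
eef_pos: [508.8, 210.0, 217.6]
tool_rot: [[0.837, 0.547, -0.0], [0.547, -0.837, -0.001], [-0.0, 0.0, -1.0]]
contact_force: [0.2, -0.2, 0.1]
width: 1.0
```

```bash
cat >> h.py <<'E'
HUE={'blue':(100,120),'pink':(165,180),'purple':(130,150)}
def cap(d,s,c,z=83):
    "cap-top centre in world: back-project the cap's outline to plane z and fit a circle (radius should be ~26.5)"
    h=cv2.cvtColor(d['color'],cv2.COLOR_RGB2HSV);lo,hi=HUE[c];m=cv2.inRange(h,(lo,90,50),(hi,255,255))
    m=cv2.morphologyEx(m,cv2.MORPH_OPEN,np.ones((5,5)))
    n,l,st,_=cv2.connectedComponentsWithStats(m);i=1+np.argmax(st[1:,4]);k=max(cv2.findContours((l==i).astype(np.uint8),0,1)[0],key=cv2.contourArea).reshape(-1,2)
    P=np.array([wpix(d,s,*p,z)[:2] for p in k],np.float32);(x,y),r=cv2.minEnclosingCircle(P);print(c,'px',k.mean(0).round(),'area',st[i,4],'world',round(x,1),round(y,1),'r',round(r,1));return x,y
E
python3 - <<'E'
from h import *
s=ctrl.observe();d=save('wrist','w4');np.save('pics/w4s.npy',s,allow_pickle=True)
d3=np.load('pics/w3.npy',allow_pickle=True).item();s3=np.load('pics/w3s.npy',allow_pickle=True).item()
P=np.array([wpix(d3,s3,100+U/2,30+V/2,113) for U,V in[(226,42),(381,42),(381,192),(229,192)]]);print(P.round(1),P.mean(0))
for c in HUE: xy=cap(d,s,c)
x,y=cap(d,s,'blue');delta([x,y,57],33.2,s)
zoom(d,0,0,512,384,1.5,'w4z')
E
```

```text
[[585.4  45.1 113. ]
 [631.7  75.4 113. ]
 [662.4  29.5 113. ]
 [616.   -0.9 113. ]] [623.89927342  37.2709448  113.        ]
blue px [254. 179.] area 2522 world 509.6 213.8 r 27.7
pink px [358. 129.] area 2421 world 564.4 309.6 r 28.8
purple px [189.  90.] area 2573 world 414.5 252.4 r 26.9
blue px [254. 179.] area 2522 world 509.6 213.8 r 27.7
at [508.8 210.  217.6] yaw 33.2 j6 72.7 F [ 0.2 -0.2  0.1] w 1.0 t 10.35
d mm [  2.8  -2.8 160.6] | 161 rv [ 0.  0. -0.]
```

View pics/w4z.png

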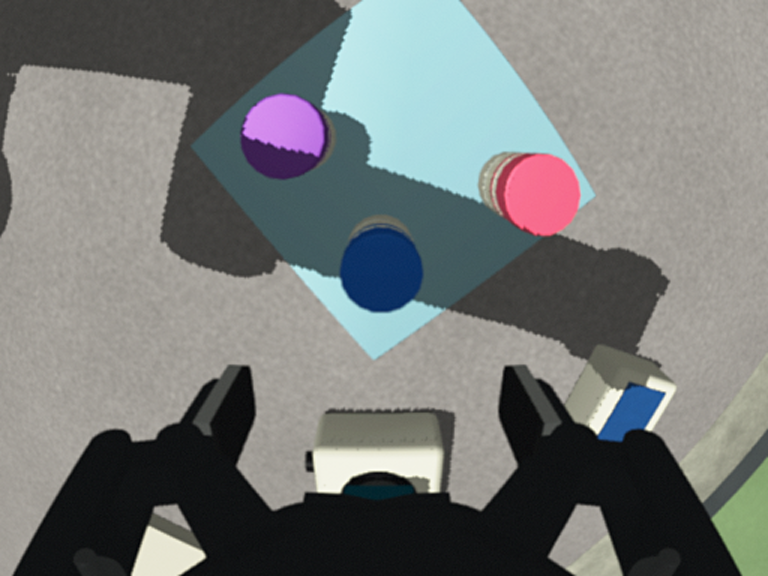

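Cap centres fitted (blue 510,213; r close to 26.5); nothing has been knocked so far. Taking blue by the cap.

Call:
step_arm(
  series=[
    [0.0027,-0.0017,0.04,0,0,0,0],
    [0.0027,-0.0017,0.08,0,0,0,0],
    [0.0027,-0.0017,0.12,0,0,0,0],
    [0.0027,-0.0017,0.15,0,0,0,0],
    [0.0027,-0.0017,0.16,0,0,0,0],
    [0.0027,-0.0017,0.16,0,0,0,0],
  ],
)

```text
clock: 11.0
eef_pos: [509.1, 212.0, 56.2]
tool_rot: [[0.838, 0.546, -0.004], [0.546, -0.838, -0.001], [-0.004, -0.001, -1.0]]
contact_force: [-0.1, 0.1, 0.8]
width: 0.998
```

Call:
step_arm(
  series=[
    [0,0,0,0,0,0,255],
    [0,0,0,0,0,0,255],
    [0,0,0,0,0,0,255],
    [0,0,0,0,0,0,255],
    [0,0,0,0,0,0,255],
    [0,0,0,0,0,0,255],
    [0,0,0,0,0,0,255],
  ],
)

```text
clock: 11.7
eef_pos: [511.8, 213.5, 60.1]
tool_rot: [[0.837, 0.547, 0.004], [0.547, -0.837, 0.001], [0.004, 0.002, -1.0]]
contact_force: [-0.9, -0.9, 5.1]
width: 0.602
```

Call:
step_arm(
  series=[
    [0,0,-0.04,0,0,0,255],
    [0,0,-0.08,0,0,0,255],
    [0,0,-0.12,0,0,0,255],
    [0,0,-0.14,0,0,0,255],
    [0,0,-0.14,0,0,0,255],
    [0,0,-0.14,0,0,0,255],
  ],
)

```text
clock: 12.3
eef_pos: [510.4, 213.2, 197.9]
tool_rot: [[0.837, 0.547, 0.001], [0.547, -0.837, 0.0], [0.001, 0.0, -1.0]]
contact_force: [-0.3, 0.3, -2.7]
width: 0.603
```

```bash
python3 - <<'E'
from h import *
delta([623.9,37.3,198],33.2)
d=save('side','s5');s=ctrl.observe();print(proj(d,s['eef_pos']))
c=proj(d,s['eef_pos'])[0].astype(int);zoom(d,c[0]-70,max(c[1]-55,0),c[0]+70,c[1]+70,4,'s5z')
E
```

```text
at [510.4 213.2 197.9] yaw 33.2 j6 72.9 F [-0.3  0.3 -2.7] w 0.6 t 12.3
d mm [ -1.3 209.4  -0. ] | 209 rv [ 0.    -0.001 -0.   ]
[[243.15265077 223.63230354]]
```

View pics/s5z.png

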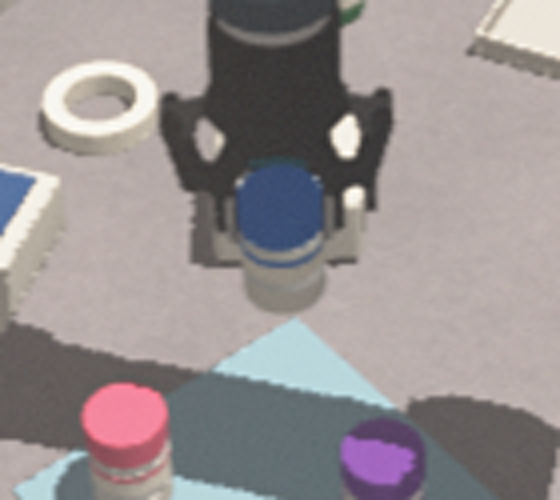

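Call:
step_arm(
  series=[
    [0,0.035,0,0,0,0,255],
    [0,0.07,0,0,0,0,255],
    [-0.001,0.105,0,0,0,0,255],
    [-0.001,0.14,0,0,0,0,255],
    [-0.001,0.175,0,0,0,0,255],
    [-0.001,0.2,0,0,0,0,255],
    [-0.001,0.209,0,0,0,0,255],
    [-0.001,0.209,0,0,0,0,255],
  ],
)

```text
clock: 13.15
eef_pos: [623.1, 36.8, 195.6]
tool_rot: [[0.838, 0.546, -0.003], [0.546, -0.838, 0.0], [-0.003, -0.002, -1.0]]
contact_force: [-0.1, 0.7, -2.4]
width: 0.598
```

Call:
step_arm(
  series=[
    [0,0,0.01,0,0,0,255],
    [0,0,0.02,0,0,0,255],
    [0,0,0.026,0,0,0,255],
    [0,0,0.026,0,0,0,255],
  ],
)

```text
clock: 13.55
eef_pos: [622.5, 38.7, 170.5]
tool_rot: [[0.836, 0.548, -0.002], [0.548, -0.836, 0.0], [-0.002, -0.002, -1.0]]
contact_force: [-0.5, 0.7, -1.6]
width: 0.602
```

Call:
step_arm(
  series=[
    [0,0,0.003,0,0,0,255],
    [0,0,0.006,0,0,0,255],
    [0,0,0.009,0,0,0,255],
    [0,0,0.009,0,0,0,255],
  ],
)

```text
clock: 13.95
eef_pos: [624.1, 38.0, 163.5]
tool_rot: [[0.837, 0.547, 0.001], [0.547, -0.837, 0.001], [0.002, 0.0, -1.0]]
contact_force: [-1.8, 1.5, 5.3]
width: 0.6
```

Call:
step_arm(
  series=[
    [0,0,0.003,0,0,0,255],
    [0,0,0.006,0,0,0,255],
    [0,0,0.008,0,0,0,255],
    [0,0,0.008,0,0,0,255],
  ],
)

```text
clock: 14.35
eef_pos: [624.7, 37.6, 159.8]
tool_rot: [[0.837, 0.547, 0.005], [0.547, -0.837, -0.001], [0.004, 0.003, -1.0]]
contact_force: [-9.0, 0.9, 24.7]
width: 0.601
```

Call:
step_arm(
  series=[
    [0,0,0,0,0,0,255],
    [0,0,0,0,0,0,255],
    [0,0,0,0,0,0,255],
    [0,0,0,0,0,0,255],
    [0,0,0,0,0,0,255],
    [0,0,0,0,0,0,255],
    [0,0,0,0,0,0,255],
    [0,0,0,0,0,0,255],
  ],
)

```text
clock: 15.15
eef_pos: [624.7, 37.6, 159.9]
tool_rot: [[0.837, 0.547, 0.005], [0.547, -0.837, -0.0], [0.004, 0.003, -1.0]]
contact_force: [-7.8, 0.9, 23.4]
width: 0.6
```

Call:
step_arm(
  series=[
    [0,0,0,0,0,0,255],
    [0,0,0,0,0,0,255],
    [0,0,0,0,0,0,255],
    [0,0,0,0,0,0,255],
    [0,0,0,0,0,0,255],
    [0,0,0,0,0,0,255],
    [0,0,0,0,0,0,255],
    [0,0,0,0,0,0,255],
  ],
)

```text
clock: 15.95
eef_pos: [624.7, 37.6, 159.9]
tool_rot: [[0.837, 0.547, 0.005], [0.547, -0.837, -0.001], [0.004, 0.003, -1.0]]
contact_force: [-9.4, 0.4, 24.0]
width: 0.601
```

Call:
step_arm(
  series=[
    [0,0,0,0,0,0,255],
    [0,0,0,0,0,0,255],
    [0,0,0,0,0,0,255],
    [0,0,0,0,0,0,255],
    [0,0,0,0,0,0,255],
    [0,0,0,0,0,0,255],
    [0,0,0,0,0,0,255],
    [0,0,0,0,0,0,255],
  ],
)

```text
clock: 16.75
eef_pos: [624.7, 37.6, 159.8]
tool_rot: [[0.837, 0.547, 0.005], [0.547, -0.837, -0.001], [0.004, 0.003, -1.0]]
contact_force: [-8.4, 1.3, 24.3]
width: 0.602
```

```bash
python3 - <<'E'
from h import *
delta([470,-285,198],-10);d=save('side','s6');s=ctrl.observe()
c=proj(d,s['eef_pos'])[0].astype(int);zoom(d,c[0]-70,max(c[1]-55,0),c[0]+70,c[1]+70,4,'s6z')
E
```

```text
at [624.7  37.6 159.8] yaw 33.2 j6 54.5 F [-8.4  1.3 24.3] w 0.6 t 16.75
d mm [-305.8  185.5  -38.8] | 360 rv [ 0.002 -0.005  0.754]
```

View pics/s6z.png

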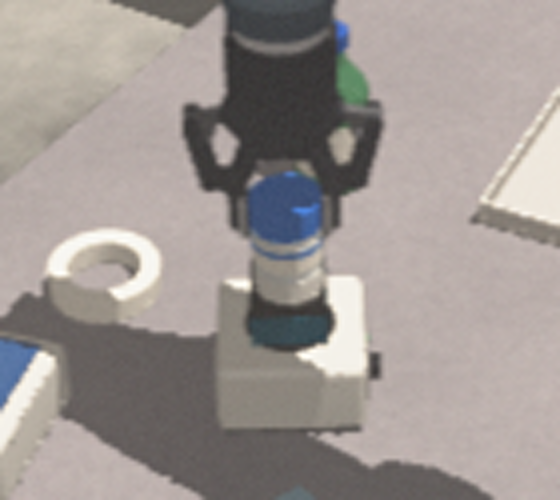

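Blue stands upright and centred on the head, and was held down for 2.4 s at about 24 N on the end stop. On to the tray.

Call:
step_arm(
  series=[
    [0,0,-0.02,0,0,0,255],
    [0,0,-0.04,0,0,0,255],
    [-0.03,0.02,-0.04,0,0,0.04,255],
    [-0.063,0.044,-0.04,0,0,0.08,255],
    [-0.096,0.067,-0.04,0,0,0.12,255],
    [-0.13,0.09,-0.04,0,0,0.16,255],
    [-0.164,0.114,-0.04,0,0,0.2,255],
    [-0.197,0.138,-0.04,0,0,0.25,255],
  ],
)

```text
clock: 17.6
eef_pos: [533.2, -187.3, 194.3]
tool_rot: [[0.947, 0.321, -0.001], [0.321, -0.947, -0.001], [-0.001, 0.0, -1.0]]
contact_force: [-0.2, -0.1, -2.6]
width: 0.603
```

```bash
python3 - <<'E'
from h import *
delta([461.5,-368.5,110],4)
E
```

```text
at [ 533.2 -187.3  194.3] yaw 18.7 j6 45.5 F [-0.2 -0.1 -2.6] w 0.6 t 17.6
d mm [-126.   148.5   84.4] | 212 rv [0.    0.001 0.257]
```

Call:
step_arm(
  series=[
    [-0.025,0.03,0.01,0,0,0.05,255],
    [-0.05,0.06,0.02,0,0,0.1,255],
    [-0.075,0.09,0.03,0,0,0.15,255],
    [-0.1,0.12,0.045,0,0,0.2,255],
    [-0.126,0.149,0.06,0,0,0.257,255],
    [-0.126,0.149,0.09,0,0,0.257,255],
    [-0.126,0.149,0.115,0,0,0.257,255],
    [-0.126,0.149,0.118,0,0,0.257,255],
  ],
)

```text
clock: 18.4
eef_pos: [460.4, -365.7, 72.7]
tool_rot: [[0.997, 0.071, -0.006], [0.071, -0.997, 0.005], [-0.005, -0.005, -1.0]]
contact_force: [-1.0, 0.9, -2.2]
width: 0.601
```

Call:
step_arm(
  series=[
    [0,0,0.007,0,0,0,255],
    [0,0,0.012,0,0,0,255],
    [0,0,0.012,0,0,0,255],
  ],
)

```text
clock: 18.7
eef_pos: [463.7, -367.4, 65.2]
tool_rot: [[0.997, 0.073, 0.001], [0.073, -0.997, -0.001], [0.0, 0.001, -1.0]]
contact_force: [-0.2, 0.5, -2.1]
width: 0.603
```

Call:
step_arm(
  series=[
    [0,0,0.002,0,0,0,255],
    [0,0,0.004,0,0,0,255],
    [0,0,0.004,0,0,0,255],
  ],
)

```text
clock: 19.0
eef_pos: [463.8, -367.7, 61.3]
tool_rot: [[0.997, 0.072, 0.001], [0.072, -0.997, -0.001], [0.001, 0.001, -1.0]]
contact_force: [0.8, -0.2, -2.1]
width: 0.601
```

Call:
step_arm(
  series=[
    [0,0,0.001,0,0,0,255],
    [0,0,0.002,0,0,0,255],
    [0,0,0.002,0,0,0,255],
  ],
)

```text
clock: 19.3
eef_pos: [463.8, -368.0, 61.2]
tool_rot: [[0.997, 0.072, 0.002], [0.072, -0.997, -0.002], [0.001, 0.002, -1.0]]
contact_force: [-1.9, 2.8, 11.2]
width: 0.598
```

Call:
step_arm(
  series=[
    [0,0,-0.001,0,0,0,0],
    [0,0,-0.001,0,0,0,0],
    [0,0,-0.001,0,0,0,0],
    [0,0,-0.001,0,0,0,0],
    [0,0,-0.001,0,0,0,0],
    [0,0,-0.05,0,0,0,0],
    [0,0,-0.1,0,0,0,0],
    [0,0,-0.14,0,0,0,0],
  ],
)

```text
clock: 20.1
eef_pos: [463.4, -367.5, 201.3]
tool_rot: [[0.997, 0.072, 0.001], [0.072, -0.997, -0.001], [0.001, 0.001, -1.0]]
contact_force: [1.5, -1.0, -0.2]
width: 1.003
```

```bash
python3 - <<'E'
from h import *
s=ctrl.observe();delta([550,310,218],33.2,s);d=save('wrist','w7');cap(d,s,'blue',84)
im=np.hstack([d['color'],save('scene','a7')['color'][60:384-0][:324] if 0 else d['color'][:, :0]])
zoom(d,0,0,512,384,1.5,'w7z')
E
```

```text
at [ 463.4 -367.5  201.3] yaw 4.1 j6 41.3 F [ 1.5 -1.  -0.2] w 1.0 t 20.1
d mm [ 135.1 -669.5  -17.3] | 683 rv [ 0.001 -0.001 -0.507]
blue px [249. 187.] area 2786 world 461.4 -367.1 r 28.3
```

View pics/w7z.png

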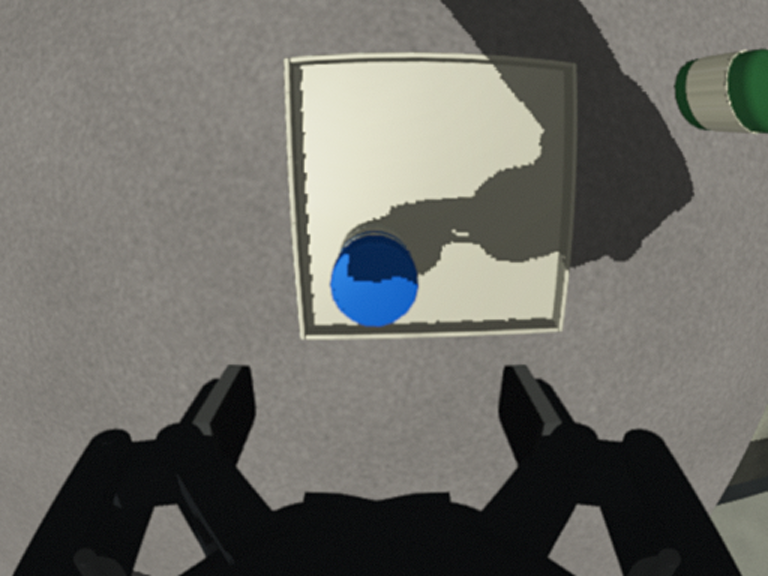

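Blue stands upright in the tray's near corner, (375,280) in the view. Heading for pink.

Call:
step_arm(
  series=[
    [0.008,-0.038,-0.003,0,0,-0.03,0],
    [0.017,-0.08,-0.006,0,0,-0.06,0],
    [0.026,-0.123,-0.01,0,0,-0.09,0],
    [0.036,-0.166,-0.014,0,0,-0.12,0],
    [0.045,-0.208,-0.017,0,0,-0.15,0],
    [0.055,-0.25,-0.017,0,0,-0.18,0],
    [0.065,-0.292,-0.017,0,0,-0.21,0],
    [0.075,-0.333,-0.017,0,0,-0.25,0],
  ],
)

```text
clock: 20.95
eef_pos: [514.1, -28.0, 215.6]
tool_rot: [[0.948, 0.318, 0.0], [0.318, -0.948, -0.0], [0.0, 0.0, -1.0]]
contact_force: [0.7, -0.3, -0.3]
width: 0.997
```

```bash
python3 - <<'E'
from h import *
delta([565,308.5,218],33.2)
E
```

```text
at [514.1 -28.  215.6] yaw 18.5 j6 61.3 F [ 0.7 -0.3 -0.3] w 1.0 t 20.95
d mm [ 155.2 -302.9   -2.4] | 340 rv [ 0.    -0.    -0.256]
```

Call:
step_arm(
  series=[
    [0.02,-0.04,0,0,0,-0.03,0],
    [0.041,-0.08,0,0,0,-0.06,0],
    [0.062,-0.12,0,0,0,-0.1,0],
    [0.082,-0.16,0,0,0,-0.13,0],
    [0.103,-0.2,0,0,0,-0.17,0],
    [0.123,-0.24,0,0,0,-0.2,0],
    [0.143,-0.28,-0.002,0,0,-0.23,0],
    [0.155,-0.303,-0.002,0,0,-0.256,0],
  ],
)

```text
clock: 21.75
eef_pos: [565.0, 310.1, 217.2]
tool_rot: [[0.835, 0.55, 0.0], [0.55, -0.835, 0.001], [0.0, -0.001, -1.0]]
contact_force: [0.3, -0.6, -0.3]
width: 1.001
```

Call:
step_arm(
  series=[
    [0,0,0,0,0,0,0],
    [0,0,0,0,0,0,0],
    [0,0,0,0,0,0,0],
  ],
)

```text
clock: 22.05
eef_pos: [565.1, 305.6, 217.5]
tool_rot: [[0.838, 0.545, -0.001], [0.545, -0.838, -0.001], [-0.001, 0.0, -1.0]]
contact_force: [-0.2, -0.4, 0.1]
width: 0.996
```

```bash
python3 - <<'E'
from h import *
s=ctrl.observe();d=save('wrist','w8')
cap(d,s,'purple');x,y=cap(d,s,'pink');delta([x+.5,y-1,57.5],33.2,s)
E
```

```text
purple px [100. 146.] area 2038 world 417.7 255.3 r 30.2
pink px [256. 176.] area 2490 world 566.1 312.9 r 27.6
at [565.1 305.6 217.5] yaw 33.1 j6 79.7 F [-0.2 -0.4  0.1] w 1.0 t 22.05
d mm [  4.8  -4.5 160. ] | 160 rv [ 0.     0.001 -0.003]
```

Call:
step_arm(
  series=[
    [0,0,0,0,0,0,0],
    [0,0,0,0,0,0,0],
    [0,0,0,0,0,0,0],
  ],
)

```text
clock: 22.4
eef_pos: [565.4, 306.1, 218.0]
tool_rot: [[0.838, 0.546, 0.0], [0.546, -0.838, -0.0], [0.0, 0.0, -1.0]]
contact_force: [-0.1, 1.2, -0.1]
width: 0.997
```

```bash
python3 - <<'E'
from h import *
s=ctrl.observe();d=save('wrist','w9')
x,y=cap(d,s,'pink');delta([x+.5,y-1,57.5],33.2,s)
E
```

```text
pink px [256. 177.] area 2478 world 566.2 313.0 r 27.6
at [565.4 306.1 218. ] yaw 33.1 j6 79.7 F [-0.1  1.2 -0.1] w 1.0 t 22.4
d mm [  4.3  -4.2 160.5] | 161 rv [ 0.    -0.    -0.002]
```

Call:
step_arm(
  series=[
    [0.0043,-0.004,0.04,0,0,0,0],
    [0.0043,-0.004,0.08,0,0,0,0],
    [0.0043,-0.004,0.12,0,0,0,0],
    [0.0043,-0.004,0.15,0,0,0,0],
    [0.0043,-0.004,0.16,0,0,0,0],
    [0.0043,-0.004,0.16,0,0,0,0],
  ],
)

```text
clock: 23.05
eef_pos: [565.4, 311.7, 56.3]
tool_rot: [[0.838, 0.546, -0.003], [0.546, -0.838, -0.002], [-0.004, -0.0, -1.0]]
contact_force: [1.0, -0.0, 0.2]
width: 1.001
```

Call:
step_arm(
  series=[
    [0,0,0,0,0,0,255],
    [0,0,0,0,0,0,255],
    [0,0,0,0,0,0,255],
    [0,0,0,0,0,0,255],
    [0,0,0,0,0,0,255],
    [0,0,0,0,0,0,255],
    [0,0,0,0,0,0,255],
  ],
)

```text
clock: 23.75
eef_pos: [568.3, 313.0, 60.6]
tool_rot: [[0.838, 0.546, 0.004], [0.546, -0.838, 0.002], [0.004, 0.001, -1.0]]
contact_force: [-1.2, -0.1, 4.9]
width: 0.6
```

Call:
step_arm(
  series=[
    [0,0,-0.04,0,0,0,255],
    [0,0,-0.08,0,0,0,255],
    [0,0,-0.12,0,0,0,255],
    [0,0,-0.14,0,0,0,255],
    [0,0,-0.14,0,0,0,255],
    [0,0,-0.14,0,0,0,255],
  ],
)

```text
clock: 24.35
eef_pos: [566.9, 312.5, 197.9]
tool_rot: [[0.838, 0.546, 0.001], [0.546, -0.838, 0.0], [0.001, 0.0, -1.0]]
contact_force: [-0.7, -0.4, -2.6]
width: 0.602
```

```bash
python3 - <<'E'
from h import *
s=ctrl.observe();delta([623.9,37.3,198],33.2,s);d=save('wrist','w10');cap(d,s,'purple')
b=save('side','s10');c=proj(b,s['eef_pos'])[0].astype(int);print(c)
A=cv2.resize(d['color'],(400,300),interpolation=2);q=b['color'][max(c[1]-60,0):max(c[1]-60,0)+130,max(c[0]-60,0):max(c[0]-60,0)+130];B=cv2.resize(q,(400,400),interpolation=2)
im=np.zeros((400,800,3),np.uint8);im[:300,:400]=A;im[:,400:]=B;cv2.imwrite('pics/s10z.png',im[:,:,::-1])
E
```

```text
at [566.9 312.5 197.9] yaw 33.1 j6 80.1 F [-0.7 -0.4 -2.6] w 0.6 t 24.35
d mm [-1.026e+02  2.616e+02 -2.000e-01] | 281 rv [ 0.    -0.001 -0.001]
purple px [ 87. 155.] area 2226 world 417.2 256.5 r 30.9
[199 239]
```

View pics/s10z.png

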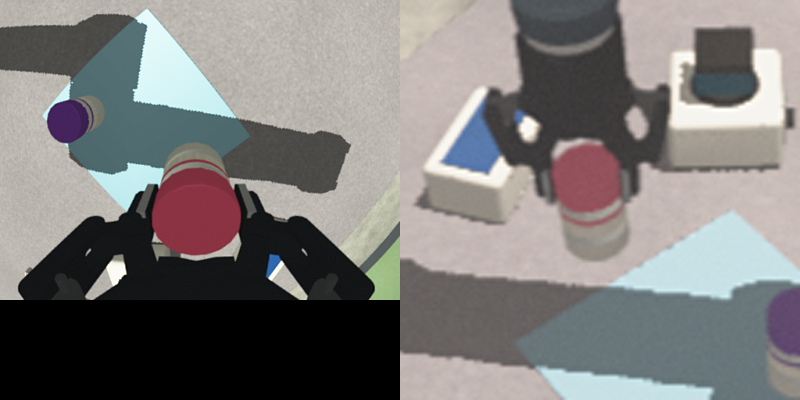

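Pink is held upright; the head is still seated; purple is still on the mat.

Call:
step_arm(
  series=[
    [-0.014,0.036,0,0,0,0,255],
    [-0.029,0.073,0,0,0,0,255],
    [-0.044,0.111,0,0,0,0,255],
    [-0.058,0.149,0,0,0,0,255],
    [-0.073,0.187,0,0,0,0,255],
    [-0.088,0.225,0,0,0,0,255],
    [-0.099,0.252,0,0,0,0,255],
    [-0.1026,0.2615,0,0,0,0,255],
  ],
)

```text
clock: 25.25
eef_pos: [622.8, 34.2, 195.4]
tool_rot: [[0.84, 0.543, -0.004], [0.543, -0.84, -0.001], [-0.004, -0.001, -1.0]]
contact_force: [-0.3, -0.4, -1.6]
width: 0.606
```

Call:
step_arm(
  series=[
    [0,0,0,0,0,0,255],
    [0,0,0,0,0,0,255],
    [0,0,0.01,0,0,0,255],
    [0,0,0.02,0,0,0,255],
    [0,0,0.024,0,0,0,255],
    [0,0,0.024,0,0,0,255],
  ],
)

```text
clock: 25.85
eef_pos: [622.5, 38.0, 172.3]
tool_rot: [[0.837, 0.547, -0.003], [0.547, -0.837, 0.0], [-0.002, -0.002, -1.0]]
contact_force: [0.3, 0.1, -1.1]
width: 0.603
```

```bash
python3 - <<'E'
from h import *
delta([623.9,37.3,155],33.2)
E
```

```text
at [622.5  38.  172.3] yaw 33.2 j6 54.5 F [ 0.3  0.1 -1.1] w 0.6 t 25.85
d mm [ 0.9  1.4 17.3] | 17 rv [-0.002  0.002 -0.001]
```

Call:
step_arm(
  series=[
    [0,0.001,0.003,0,0,0,255],
    [0,0.001,0.006,0,0,0,255],
    [0,0.001,0.009,0,0,0,255],
    [0,0.001,0.012,0,0,0,255],
    [0,0.001,0.015,0,0,0,255],
    [0,0.001,0.018,0,0,0,255],
    [0,0.001,0.019,0,0,0,255],
    [0,0.001,0.019,0,0,0,255],
  ],
)

```text
clock: 26.65
eef_pos: [625.7, 36.2, 160.2]
tool_rot: [[0.838, 0.546, 0.007], [0.546, -0.838, -0.001], [0.005, 0.004, -1.0]]
contact_force: [-7.2, -0.1, 24.5]
width: 0.6
```

Call:
step_arm(
  series=[
    [0,0,0,0,0,0,255],
    [0,0,0,0,0,0,255],
    [0,0,0,0,0,0,255],
    [0,0,0,0,0,0,255],
    [0,0,0,0,0,0,255],
    [0,0,0,0,0,0,255],
    [0,0,0,0,0,0,255],
    [0,0,0,0,0,0,255],
  ],
)

```text
clock: 27.45
eef_pos: [625.7, 36.2, 160.2]
tool_rot: [[0.838, 0.546, 0.007], [0.546, -0.838, -0.001], [0.005, 0.004, -1.0]]
contact_force: [-7.9, 0.3, 23.8]
width: 0.598
```

Call:
step_arm(
  series=[
    [0,0,0,0,0,0,255],
    [0,0,0,0,0,0,255],
    [0,0,0,0,0,0,255],
    [0,0,0,0,0,0,255],
    [0,0,0,0,0,0,255],
    [0,0,0,0,0,0,255],
    [0,0,0,0,0,0,255],
    [0,0,0,0,0,0,255],
  ],
)

```text
clock: 28.25
eef_pos: [625.6, 36.1, 160.2]
tool_rot: [[0.838, 0.546, 0.007], [0.546, -0.838, -0.001], [0.005, 0.004, -1.0]]
contact_force: [-8.1, -0.4, 24.2]
width: 0.601
```

Call:
step_arm(
  series=[
    [0,0,0,0,0,0,255],
    [0,0,0,0,0,0,255],
    [0,0,0,0,0,0,255],
    [0,0,0,0,0,0,255],
    [0,0,0,0,0,0,255],
    [0,0,0,0,0,0,255],
    [0,0,0,0,0,0,255],
    [0,0,0,0,0,0,255],
  ],
)

```text
clock: 29.05
eef_pos: [625.6, 36.1, 160.2]
tool_rot: [[0.838, 0.546, 0.007], [0.546, -0.838, -0.001], [0.005, 0.004, -1.0]]
contact_force: [-8.6, -0.7, 24.3]
width: 0.6
```

Call:
step_arm(
  series=[
    [0,0,-0.02,0,0,0,255],
    [0,0,-0.04,0,0,0,255],
    [-0.03,0.016,-0.04,0,0,0.04,255],
    [-0.063,0.034,-0.04,0,0,0.08,255],
    [-0.096,0.052,-0.04,0,0,0.12,255],
    [-0.13,0.07,-0.04,0,0,0.17,255],
    [-0.165,0.089,-0.04,0,0,0.22,255],
    [-0.2,0.108,-0.04,0,0,0.27,255],
  ],
)

```text
clock: 29.85
eef_pos: [514.6, -164.6, 194.5]
tool_rot: [[0.954, 0.301, -0.0], [0.301, -0.954, -0.0], [-0.0, 0.0, -1.0]]
contact_force: [1.4, -0.9, -1.2]
width: 0.598
```

```bash
python3 - <<'E'
from h import *
delta([454.5,-278.5,80],4)
E
```

```text
at [ 514.6 -164.6  194.5] yaw 17.5 j6 48.0 F [ 1.4 -0.9 -1.2] w 0.6 t 29.85
d mm [-91.6  90.4 114.6] | 172 rv [0.    0.    0.236]
```

Call:
step_arm(
  series=[
    [-0.023,0.023,0.01,0,0,0.06,255],
    [-0.046,0.045,0.02,0,0,0.12,255],
    [-0.069,0.068,0.03,0,0,0.18,255],
    [-0.0916,0.09,0.05,0,0,0.236,255],
    [-0.0916,0.09,0.085,0,0,0.236,255],
    [-0.0916,0.09,0.114,0,0,0.236,255],
    [-0.0916,0.09,0.12,0,0,0.236,255],
    [-0.0916,0.09,0.12,0,0,0.236,255],
  ],
)

```text
clock: 30.65
eef_pos: [454.6, -276.1, 73.8]
tool_rot: [[0.997, 0.072, -0.003], [0.072, -0.997, 0.002], [-0.002, -0.002, -1.0]]
contact_force: [0.7, 0.2, -1.7]
width: 0.601
```

Call:
step_arm(
  series=[
    [0,0,0.005,0,0,0,255],
    [0,0,0.009,0,0,0,255],
    [0,0,0.009,0,0,0,255],
  ],
)

```text
clock: 30.95
eef_pos: [456.2, -277.0, 66.4]
tool_rot: [[0.997, 0.072, 0.001], [0.072, -0.997, -0.001], [0.001, 0.001, -1.0]]
contact_force: [-0.2, -0.8, -1.6]
width: 0.601
```

Call:
step_arm(
  series=[
    [0,0,0.002,0,0,0,255],
    [0,0,0.004,0,0,0,255],
    [0,0,0.006,0,0,0,255],
    [0,0,0.006,0,0,0,255],
  ],
)

```text
clock: 31.35
eef_pos: [456.0, -277.3, 61.6]
tool_rot: [[0.997, 0.072, 0.001], [0.072, -0.997, -0.002], [0.001, 0.002, -1.0]]
contact_force: [-4.4, 2.5, 11.9]
width: 0.597
```

Call:
step_arm(
  series=[
    [0,0,-0.001,0,0,0,0],
    [0,0,-0.001,0,0,0,0],
    [0,0,-0.001,0,0,0,0],
    [0,0,-0.001,0,0,0,0],
    [0,0,-0.001,0,0,0,0],
    [0,0,-0.05,0,0,0,0],
    [0,0,-0.1,0,0,0,0],
    [0,0,-0.15,0,0,0,0],
  ],
)

```text
clock: 32.15
eef_pos: [455.1, -276.4, 211.1]
tool_rot: [[0.997, 0.072, -0.001], [0.072, -0.997, 0.001], [-0.001, -0.001, -1.0]]
contact_force: [1.8, -0.5, -0.5]
width: 1.0
```

```bash
python3 - <<'E'
from h import *
s=ctrl.observe();delta([415,252,218],33.2,s);d=save('wrist','w11');cap(d,s,'pink',84)
b=save('side','s11')
im=np.zeros((300,800,3),np.uint8);im[:,:400]=cv2.resize(d['color'],(400,300));im[:,400:]=cv2.resize(b['color'],(400,300));cv2.imwrite('pics/w11z.png',im[:,:,::-1])
E
```

```text
at [ 455.1 -276.4  211.1] yaw 4.1 j6 47.8 F [ 1.8 -0.5 -0.5] w 1.0 t 32.15
d mm [  -2.  -529.9   -6.5] | 530 rv [-0.001  0.001 -0.508]
pink px [250. 185.] area 2561 world 454.0 -276.3 r 27.7
```

View pics/w11z.png

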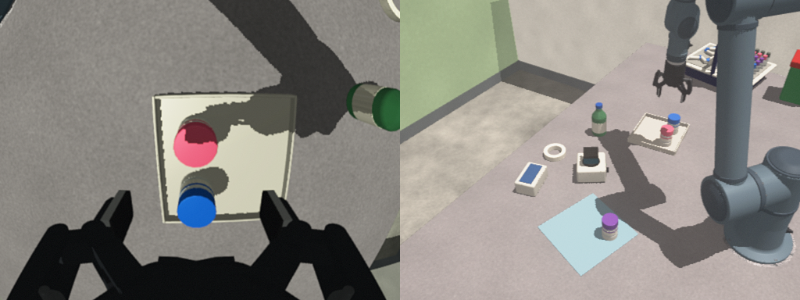

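Blue and pink both stand in the tray. Purple is still on the mat; going there.

Call:
step_arm(
  series=[
    [0,-0.03,0,0,0,-0.03,0],
    [0,-0.065,0,0,0,-0.06,0],
    [0,-0.1,0,0,0,-0.09,0],
    [0,-0.135,0,0,0,-0.12,0],
    [0,-0.17,-0.002,0,0,-0.15,0],
    [0,-0.205,-0.004,0,0,-0.18,0],
    [0,-0.24,-0.006,0,0,-0.21,0],
    [0,-0.275,-0.007,0,0,-0.25,0],
  ],
)

```text
clock: 33.05
eef_pos: [435.5, -1.2, 216.5]
tool_rot: [[0.948, 0.318, 0.0], [0.318, -0.948, -0.0], [0.0, 0.0, -1.0]]
contact_force: [0.8, -0.5, 0.2]
width: 1.003
```

```bash
python3 - <<'E'
from h import *
delta([415,252,218],33.2)
E
```

```text
at [435.5  -1.2 216.5] yaw 18.5 j6 63.0 F [ 0.8 -0.5  0.2] w 1.0 t 33.05
d mm [  61.  -246.6   -1.5] | 254 rv [ 0.    -0.    -0.256]
```

Call:
step_arm(
  series=[
    [0.009,-0.035,0,0,0,-0.035,0],
    [0.018,-0.07,0,0,0,-0.07,0],
    [0.026,-0.105,0,0,0,-0.11,0],
    [0.035,-0.14,0,0,0,-0.145,0],
    [0.043,-0.175,0,0,0,-0.18,0],
    [0.052,-0.21,0,0,0,-0.215,0],
    [0.059,-0.237,0,0,0,-0.245,0],
    [0.061,-0.247,0,0,0,-0.256,0],
  ],
)

```text
clock: 33.85
eef_pos: [415.1, 253.2, 216.2]
tool_rot: [[0.836, 0.549, -0.0], [0.549, -0.836, 0.0], [-0.0, -0.0, -1.0]]
contact_force: [0.3, -0.8, 0.0]
width: 0.997
```

Call:
step_arm(
  series=[
    [0,0,0,0,0,0,0],
    [0,0,0,0,0,0,0],
    [0,0,0,0,0,0,0],
    [0,0,0,0,0,0,0],
    [0,0,0,0,0,0,0],
  ],
)

```text
clock: 34.35
eef_pos: [415.8, 250.3, 216.8]
tool_rot: [[0.838, 0.545, 0.0], [0.545, -0.838, -0.0], [0.0, 0.0, -1.0]]
contact_force: [0.9, 0.5, 0.0]
width: 0.996
```

```bash
python3 - <<'E'
from h import *
s=ctrl.observe();d=save('wrist','w12')
x,y=cap(d,s,'purple');delta([x+.5,y-1,57.5],33.2,s)
E
```

```text
purple px [250. 178.] area 2430 world 412.3 253.1 r 27.3
at [415.8 250.3 216.8] yaw 33.0 j6 80.5 F [0.9 0.5 0. ] w 1.0 t 34.35
d mm [ -1.5  -3.1 159.3] | 159 rv [ 0.    -0.    -0.003]
```

Call:
step_arm(
  series=[
    [-0.0015,-0.003,0.04,0,0,0,0],
    [-0.0015,-0.003,0.08,0,0,0,0],
    [-0.0015,-0.003,0.12,0,0,0,0],
    [-0.0015,-0.003,0.15,0,0,0,0],
    [-0.0015,-0.003,0.159,0,0,0,0],
    [-0.0015,-0.003,0.159,0,0,0,0],
  ],
)

```text
clock: 35.0
eef_pos: [411.6, 252.1, 56.9]
tool_rot: [[0.838, 0.546, -0.003], [0.546, -0.838, -0.001], [-0.003, -0.0, -1.0]]
contact_force: [-0.1, 0.4, 0.4]
width: 1.001
```

Call:
step_arm(
  series=[
    [0,0,0,0,0,0,255],
    [0,0,0,0,0,0,255],
    [0,0,0,0,0,0,255],
    [0,0,0,0,0,0,255],
    [0,0,0,0,0,0,255],
    [0,0,0,0,0,0,255],
    [0,0,0,0,0,0,255],
  ],
)

```text
clock: 35.7
eef_pos: [414.2, 253.4, 60.0]
tool_rot: [[0.838, 0.546, 0.004], [0.546, -0.838, 0.001], [0.004, 0.001, -1.0]]
contact_force: [-0.9, -0.8, 6.9]
width: 0.603
```

Call:
step_arm(
  series=[
    [0,0,-0.04,0,0,0,255],
    [0,0,-0.08,0,0,0,255],
    [0,0,-0.12,0,0,0,255],
    [0,0,-0.14,0,0,0,255],
    [0,0,-0.14,0,0,0,255],
    [0,0,-0.14,0,0,0,255],
  ],
)

```text
clock: 36.3
eef_pos: [413.0, 252.9, 198.1]
tool_rot: [[0.838, 0.546, 0.001], [0.546, -0.838, 0.001], [0.001, 0.0, -1.0]]
contact_force: [-0.1, 0.5, -1.7]
width: 0.599
```

```bash
python3 - <<'E'
from h import *
delta([623.9,37.3,198],33.2)
E
```

```text
at [413.  252.9 198.1] yaw 33.1 j6 80.9 F [-0.1  0.5 -1.7] w 0.6 t 36.3
d mm [ 58.9 295.8   0.3] | 302 rv [ 0.    -0.001 -0.001]
```

Call:
step_arm(
  series=[
    [0.008,0.038,0,0,0,0,255],
    [0.016,0.08,0,0,0,0,255],
    [0.024,0.122,0,0,0,0,255],
    [0.033,0.164,0,0,0,0,255],
    [0.041,0.206,0,0,0,0,255],
    [0.049,0.248,0,0,0,0,255],
    [0.057,0.284,0,0,0,0,255],
    [0.059,0.296,0,0,0,0,255],
  ],
)

```text
clock: 37.1
eef_pos: [624.9, 34.1, 194.9]
tool_rot: [[0.839, 0.544, -0.003], [0.544, -0.839, -0.001], [-0.003, -0.001, -1.0]]
contact_force: [-0.8, 0.7, -1.5]
width: 0.607
```

Call:
step_arm(
  series=[
    [0,0,0,0,0,0,255],
    [0,0,0,0,0,0,255],
    [0,0,0.01,0,0,0,255],
    [0,0,0.02,0,0,0,255],
    [0,0,0.024,0,0,0,255],
    [0,0,0.024,0,0,0,255],
  ],
)

```text
clock: 37.7
eef_pos: [622.5, 37.8, 172.4]
tool_rot: [[0.837, 0.547, -0.003], [0.547, -0.837, 0.0], [-0.002, -0.001, -1.0]]
contact_force: [1.0, 0.4, -1.8]
width: 0.602
```

```bash
python3 - <<'E'
from h import *
delta([623.9,37.3,155],33.2)
E
```

```text
at [622.5  37.8 172.4] yaw 33.2 j6 54.5 F [ 1.   0.4 -1.8] w 0.6 t 37.7
d mm [ 1.   1.2 17.4] | 18 rv [-0.001  0.002 -0.001]
```

Call:
step_arm(
  series=[
    [0,0,0.003,0,0,0,255],
    [0,0,0.006,0,0,0,255],
    [0,0,0.009,0,0,0,255],
    [0,0,0.012,0,0,0,255],
    [0,0,0.015,0,0,0,255],
    [0,0,0.018,0,0,0,255],
    [0,0,0.019,0,0,0,255],
    [0,0,0.019,0,0,0,255],
  ],
)

```text
clock: 38.5
eef_pos: [625.2, 36.8, 159.7]
tool_rot: [[0.838, 0.546, 0.006], [0.546, -0.838, -0.001], [0.005, 0.004, -1.0]]
contact_force: [-6.1, 0.4, 22.8]
width: 0.599
```

Call:
step_arm(
  series=[
    [0,0,0,0,0,0,255],
    [0,0,0,0,0,0,255],
    [0,0,0,0,0,0,255],
    [0,0,0,0,0,0,255],
    [0,0,0,0,0,0,255],
    [0,0,0,0,0,0,255],
    [0,0,0,0,0,0,255],
    [0,0,0,0,0,0,255],
  ],
)

```text
clock: 39.3
eef_pos: [625.2, 36.8, 159.7]
tool_rot: [[0.838, 0.546, 0.006], [0.546, -0.838, -0.001], [0.005, 0.004, -1.0]]
contact_force: [-6.8, -0.2, 21.9]
width: 0.601
```

Call:
step_arm(
  series=[
    [0,0,0,0,0,0,255],
    [0,0,0,0,0,0,255],
    [0,0,0,0,0,0,255],
    [0,0,0,0,0,0,255],
    [0,0,0,0,0,0,255],
    [0,0,0,0,0,0,255],
    [0,0,0,0,0,0,255],
    [0,0,0,0,0,0,255],
  ],
)

```text
clock: 40.1
eef_pos: [625.2, 36.8, 159.7]
tool_rot: [[0.838, 0.546, 0.006], [0.546, -0.838, -0.001], [0.005, 0.004, -1.0]]
contact_force: [-6.7, -0.5, 21.8]
width: 0.6
```

Call:
step_arm(
  series=[
    [0,0,0,0,0,0,255],
    [0,0,0,0,0,0,255],
    [0,0,0,0,0,0,255],
    [0,0,0,0,0,0,255],
    [0,0,0,0,0,0,255],
    [0,0,0,0,0,0,255],
    [0,0,0,0,0,0,255],
    [0,0,0,0,0,0,255],
  ],
)

```text
clock: 40.9
eef_pos: [625.1, 36.8, 159.6]
tool_rot: [[0.838, 0.546, 0.006], [0.546, -0.838, -0.001], [0.004, 0.004, -1.0]]
contact_force: [-7.4, 0.0, 22.0]
width: 0.6
```

```bash
python3 - <<'E'
from h import *
delta([553,-316,198],4)
d=save('side','s13');s=ctrl.observe();c=proj(d,s['eef_pos'])[0].astype(int);zoom(d,c[0]-60,max(c[1]-45,0),c[0]+60,c[1]+70,4,'s13z')
E
```

```text
at [625.1  36.8 159.6] yaw 33.1 j6 54.5 F [-7.4  0.  22. ] w 0.6 t 40.9
d mm [-253.   256.3  -38.5] | 362 rv [ 0.003 -0.005  0.508]
```

View pics/s13z.png

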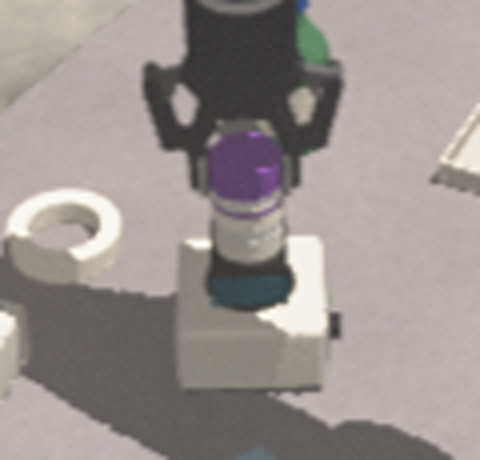

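Purple is upright on the head, held 2.4 s at about 22 N. To the tray.

Call:
step_arm(
  series=[
    [0,0,-0.02,0,0,0,255],
    [0,0,-0.04,0,0,0,255],
    [-0.022,0.022,-0.04,0,0,0.05,255],
    [-0.047,0.048,-0.04,0,0,0.1,255],
    [-0.073,0.074,-0.04,0,0,0.15,255],
    [-0.1,0.101,-0.04,0,0,0.2,255],
    [-0.126,0.127,-0.04,0,0,0.25,255],
    [-0.15,0.152,-0.04,0,0,0.3,255],
  ],
)

```text
clock: 41.75
eef_pos: [580.5, -173.8, 194.4]
tool_rot: [[0.962, 0.272, -0.0], [0.272, -0.962, -0.0], [-0.0, 0.0, -1.0]]
contact_force: [0.3, 0.4, -1.1]
width: 0.599
```

```bash
python3 - <<'E'
from h import *
delta([553,-316,80],4)
E
```

```text
at [ 580.5 -173.8  194.4] yaw 15.8 j6 51.6 F [ 0.3  0.4 -1.1] w 0.6 t 41.75
d mm [-65.1 129.3 114.5] | 185 rv [0.    0.    0.206]
```

Call:
step_arm(
  series=[
    [-0.016,0.032,0.005,0,0,0.05,255],
    [-0.032,0.064,0.01,0,0,0.1,255],
    [-0.048,0.097,0.02,0,0,0.15,255],
    [-0.065,0.129,0.04,0,0,0.206,255],
    [-0.065,0.129,0.08,0,0,0.206,255],
    [-0.065,0.129,0.112,0,0,0.206,255],
    [-0.065,0.129,0.12,0,0,0.206,255],
    [-0.065,0.129,0.12,0,0,0.206,255],
  ],
)

```text
clock: 42.55
eef_pos: [552.7, -313.1, 73.1]
tool_rot: [[0.997, 0.072, -0.003], [0.072, -0.997, 0.002], [-0.003, -0.002, -1.0]]
contact_force: [0.2, 0.4, -0.9]
width: 0.596
```

Call:
step_arm(
  series=[
    [0,0,0.005,0,0,0,255],
    [0,0,0.009,0,0,0,255],
    [0,0,0.009,0,0,0,255],
  ],
)

```text
clock: 42.85
eef_pos: [554.8, -314.3, 66.7]
tool_rot: [[0.997, 0.072, 0.001], [0.072, -0.997, -0.001], [0.001, 0.001, -1.0]]
contact_force: [-0.4, 0.1, -1.9]
width: 0.599
```

Call:
step_arm(
  series=[
    [0,0,0.002,0,0,0,255],
    [0,0,0.004,0,0,0,255],
    [0,0,0.005,0,0,0,255],
    [0,0,0.005,0,0,0,255],
  ],
)

```text
clock: 43.25
eef_pos: [554.2, -314.1, 61.2]
tool_rot: [[0.997, 0.072, 0.0], [0.072, -0.997, -0.0], [0.0, 0.0, -1.0]]
contact_force: [-0.5, 0.5, 0.6]
width: 0.603
```

Call:
step_arm(
  series=[
    [0,0,0.001,0,0,0,255],
    [0,0,0.001,0,0,0,255],
    [0,0,0.001,0,0,0,0],
    [0,0,0.001,0,0,0,0],
    [0,0,0.001,0,0,0,0],
    [0,0,0.001,0,0,0,0],
    [0,0,0.001,0,0,0,0],
    [0,0,-0.03,0,0,0,0],
  ],
)

```text
clock: 44.05
eef_pos: [551.0, -311.9, 86.5]
tool_rot: [[0.997, 0.072, -0.008], [0.072, -0.997, 0.005], [-0.007, -0.006, -1.0]]
contact_force: [-0.3, 0.4, -0.3]
width: 1.003
```

Call:
step_arm(
  series=[
    [0,0,-0.05,0,0,0,0],
    [0,0,-0.1,0,0,0,0],
    [0,0,-0.14,0,0,0,0],
    [0,0,-0.16,0,0,0,0],
    [0,0,-0.16,0,0,0,0],
    [0,0,-0.16,0,0,0,0],
    [0,0,-0.16,0,0,0,0],
  ],
)

```text
clock: 44.75
eef_pos: [553.3, -313.5, 248.7]
tool_rot: [[0.997, 0.072, -0.003], [0.072, -0.997, 0.002], [-0.003, -0.002, -1.0]]
contact_force: [-0.8, -0.3, 0.3]
width: 1.001
```

```bash
python3 - <<'E'
from h import *
d=save('wrist','w14');b=save('side','s14');a=save('scene','a14')
im=np.zeros((600,800,3),np.uint8);im[:300,:400]=cv2.resize(d['color'],(400,300));im[:300,400:]=cv2.resize(b['color'],(400,300));im[300:,:400]=cv2.resize(a['color'],(400,300))
im[300:,400:]=cv2.resize(b['color'][140:290,140:340],(400,300),interpolation=2);cv2.imwrite('pics/w14z.png',im[:,:,::-1])
E
```

```text
(no output)
```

View pics/w14z.png

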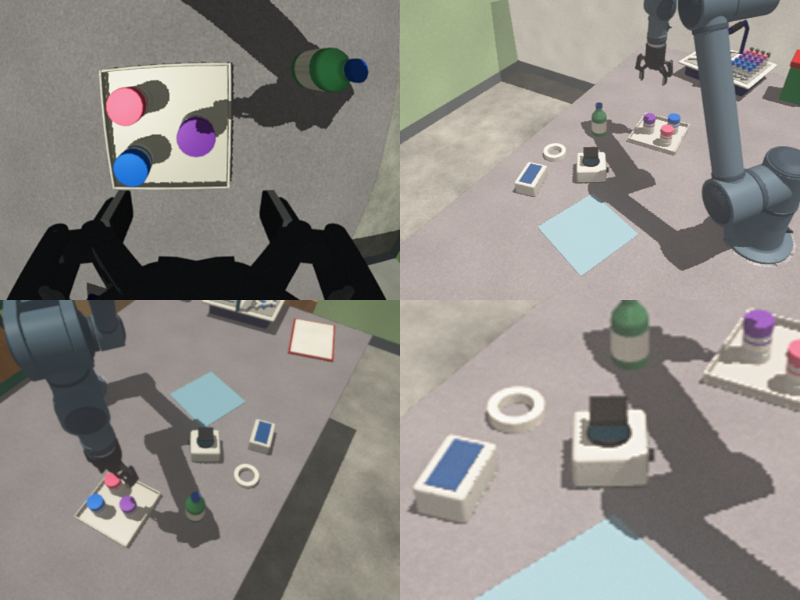

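All three bottles stand upright in the tray, the mat is empty, the head is still seated, the bystanders are in place and the gripper is clear. Handing in.

```bash
python3 -c "
from bench import job;print(job.hand_in())"
```

```text
the job is handed in; nothing more can be done
None
```

The mixing head is home on the shaft, and I mixed the three bottles present in the order blue, pink, purple. Grey was absent. Each was pressed upright onto the middle of the head until the drive hit its end stop. I kept it down there for at least 2.4 s at about 22–24 N, then stood it in the grey tray. The job was handed in at about 45 s on the robot's clock.

**Last pictures:** the three bottles stand upright in the tray, the mat is empty, and the head is still seated on the collar. The wipes box, tape roll and hand-rub bottle look undisturbed, and the gripper is open and clear of everything.

**Mismatches:**
- **Fixed-camera positions:** early estimates from the two fixed cameras differed by up to about 10 mm, so I worked from the wrist camera instead.
- **Pink:** close up it measured about 4 mm from the earlier estimate. I took a second picture to confirm before gripping it.
- **Sideways force:** pressing showed 6–9 N of sideways force, but the bottles stayed upright in both presses I pictured (blue and purple).

No check failed.

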